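Fit the hinge pin and inspect it with the loupe

ROBOT

A 7-joint arm with a two-finger parallel gripper is mounted at the origin on the work surface. World frame = base frame: x ahead of the robot, y to its left, z up, the work surface at z = 0. Lengths are in m, angles in rad, forces in N, time in s.
With the tool pointing down it reaches from about 0.4 to 0.85 m from the base axis. Payload 6.9 kg.
Tool frame: the origin (TCP) lies midway between the tips of the shut fingers; the grasp point (between the pads) lies 19 mm behind it (ctrl.grip_depth is the distance from the TCP to the grasp point, in m); y points along the fingers, x is the direction in which the jaws open and shut, and the axes are right-handed (so a half turn about y gives the same grasp; the last joint's range is limited). The gripper opens to 85 mm and grips with 20 to 120 N. Pads are 22 mm wide; open, the fingers measure 114 mm over their backs; the gripper's body (76 mm by 85 mm) begins 54 mm behind the grasp point. The pads swing forward as they close: fully open they stand 13 mm farther back than shut.
Start: joints at [-1.185, 0.507, -0.238, 1.5, 0.126, 1.149, -0.155], TCP at [0.173, 0.601, 0.231] pointing down, gripper open.
Joint ranges: [-3.08, 3.08], [-0.24, 2.05], [-1.43, 1.35], [0, 2.5], [-1.52, 4.66], [0.17, 1.96], [-2.89, 2.89]. Speed limits (rad/s): [2.39, 2.39, 3.14, 3.14, 3.14, 3.14, 3.14].

INTERFACE

Orientations are given as a unit quaternion [w, x, y, z].
In Python, from rig import telemetry, imaging, ctrl, boxes_of, tip_of gives the robot as it stands.
- The arm moves only by the tool arm_command, never from a script. Its argument "plan" is a list of rows, each a list of 5 numbers: the finger opening in cm, from 0 to 8.54, then the shift along the tool's x, y, z in cm, then the turn about the tool's y in degrees. In form: [[hand, tx, ty, tz, twist], ...]. A call has exactly 5 rows; each row shifts and turns the pose as measured when the row begins, along the tool's axes as they then stand; what a row does not reach is not made up. A row lasts 1/10 s, in which the tool goes at most 50 mm and 8.59 degrees, less where a joint would pass 70% of its speed; a pose out of reach is approached as far as the arm can. A call is refused whole if a number of a shift passes 5 or a number of a turn 8.59, either way. A call with a gripper value outside its range is refused whole. The fingers move at their own pace and stop on an object; "squeeze" is the grip in N (left out, the last holds). Time passes only in rows, so rows that do not move let the fingers close, or fill a call up. It gives the time, the measured TCP pose, the force and the opening at its end, in the units of the state.
- telemetry.sense(): the state, without advancing time (a new reading comes with each control period).
- imaging.snapshot(name): name is "scene" or "side" or "wrist"; returns a dict with "pixels" (384x512x3 uint8, red, green, blue), "vertical_fov" (degrees; the focal length in pixels is half the picture's height over the tangent of half this angle, whatever the lens; pixels are square), "cx", "cy" (the principal point, pixels), "view" (4x4, takes a point from world to camera coordinates). Camera axes: x right, y down, z forward; pixel columns grow to the right and rows downward; lengths in m; the calibration is good to about 2 mm. A picture is of the moment at which its call begins. There is no depth.
- ctrl.close_job(): hands the job in, once; it reports no verdict.
Trained networks look in a picture, given as the dict that the camera call returned (one of the last four; its "shot" number tells which), for a name from the list of things; names that differ only in an ending like _2 or _b are one class to them, and where a whole thing is asked for, a point or a joint stands for the part that bears it (a point fixed in the world has none). Each returns a list of dicts, best first, with "score" (0 to 1); they miss things now and then, are a little off and sometimes report something else, mostly with a low value. They report only what shows in the picture. A call takes as long as a camera call. They do not tell look-alikes from the thing itself.
- boxes_of(picture, name): "point" ([column, row] as shares, 0 to 1, of the picture: columns of its width, rows of its height, amid what is visible of it).
- tip_of(picture, name): "point" ([column, row] as shares, 0 to 1, of the picture: columns of its width, rows of its height: a listed point, or the origin of a listed thing).
The state is a dict: "time_s": time; "q": joint angles; "qvel": joint speeds; "effort": joint torques, N m; "position": TCP position; "eef_rot": TCP orientation; "wrist_force": force on the tool from outside, world axes, zero at the start; "torque": the same for the moment, N m; "finger_gap": finger opening in m.
Only numpy, scipy, OpenCV 4.12 (cv2) and the standard library are available. Lean on these libraries where they do the work, as an engineer would, in place of code of your own. Each camera call takes 0.05 s, during which the arm holds its last target.

TASK

Take the steel pin with the tall round head from the wooden rack and push it down through the aligned holes of the brass hinge until its head sits fully home on the top plate, and let go of it. Then pick up the loupe by its handle and hold it level, right way up, with its lens centred over the pin's head and level with the middle of the black collar on the rod, which marks the focal height; finish while still holding it there steadily, with the loupe touching nothing else. Leave the collar and all the other things where they are.

Things in the scene. Friction and masses are not known exactly. Their poses are not given: they have to be found in the camera images.
- hinge_pin: The pin to fit. Steel, upright, standing in one of the three holes of the rack (which one varies). Round shaft 10 mm in diameter and 30 mm long, with a 2.5 mm bevel at its foot, pointing down (-z); plain cylindrical head 16 mm in diameter and 22 mm tall above it. Origin: on the axis at the underside of the head, z up. Its head's underside rests on the rack's top, 45 mm above the table. 40 g.
- rack: Fixed wooden block 60 mm (its x) by 170 mm (its y) by 45 mm tall with three upright 12 mm holes 55 mm apart in a row along its y: one in the middle, one either side. All three hold a pin. Origin: centre of its underside. It stands left or right of the fixture (changes places with the loupe).
- fixture: Fixed aluminium base plate, 10 mm thick, from -42 to +122 mm along its x and -65 to +75 mm along its y, carrying a brass hinge between two dark steel jaws (up to 52 mm high, at its y = +42 to +58 and -42 to -58 mm, 44 mm along x) and, at its x = +85, y = +50 mm (on the side away from the robot), an upright steel rod 10 mm in diameter whose top is 195 mm above the table. Origin: at table level straight below the hinge hole; z up.
- hinge_hole (a point): Centre of the mouth of the hinge's hole, on the upper face of the brass fork, 50 mm above the table; axes as the fixture's, the hole runs straight down. The fork's upper plate (hole 11.5 mm), the lug (12 mm) and the fork's lower plate (12.5 mm) are each 8 mm thick, 36 x 36 mm, aligned and fixed; the pin passes through all with its foot hanging free above the base. The pin slides in easily; it is home when the head's underside lies on the upper face.
- focus_mark (a point): Middle of the black round collar (26 mm in diameter, 12 mm tall, with a short pointer) on the upright rod. The height of this point, from 115 to 165 mm above the table, differs each time, and is the height for the centre of the lens. The collar holds by friction: do not touch it.
- loupe: Black loupe lying right way up on the table. Round lens rim 60 mm in diameter and 20 mm tall, its origin at the centre of the rim's underside, z up; straight handle along its -x, 14 mm wide (y), 18 mm tall (z from 10 to 28 mm), from the rim out to 114 mm from the origin, with a small foot down to the table below its last 10 mm. About 110 g (varies by a quarter or so).
- loupe_lens (a point): Centre of the loupe's lens, 10 mm above the loupe's origin; axes as the loupe's.
- loupe_handle (a point): Grip place in the middle of the handle's section, at x = -65 mm, z = 19 mm in the loupe's frame; axes as the loupe's.
- square_pin: Leave alone. Steel pin like hinge_pin but with a square head 15 x 15 x 10 mm; stands in the rack. Origin: centre of the head's underside, z up.
- cone_pin: Leave alone. Steel pin like hinge_pin but with a pointed conical head 16 mm wide, 17 mm tall; stands in the rack. Origin: centre of the head's underside, z up.
- spool: Leave alone. Wooden spool standing upright, 38 mm in diameter, 42 mm tall. Origin: centre of its underside.
- brass_ring: Leave alone. Flat brass ring 44 mm across, 6 mm thick, lying on the table. Origin: centre of its underside.
- glue: Leave alone. White glue bottle standing upright, 34 mm in diameter, 95 mm tall. Origin: centre of its underside.
- mallet: Leave alone. Hammer 220 mm long lying at the far right. Origin: centre of its underside.
- buckle: Leave alone. Flat brass buckle frame about 56 x 46 mm, 6 mm thick, lying on the table at the far side. Origin: centre of its underside.
Mind the look-alikes: they are no part of the job. Of the things like the fixture, leave any that is orange; of the rest the smaller one is meant.

How it is judged:
By the outcome, as a careful person would: the job done as asked, in the order asked, and still so for the second after the job is handed in, while the arm keeps its last pose, push and grip.
It also fails if it takes over 72 s, if anything falls off the work surface, if the arm or the gripper's body presses on something with over 40 N, if the wrist force passes 120 N, or if a joint passes its speed limit or range.

## Working session

There is one attempt and no reset: what is moved stays moved. The work goes in short steps, Python scripts to look and compute and a tool call to move; the robot and the scene stay as the last step left them, time stands still between calls to the robot, and variables do not carry over. Pictures are saved under pics/ and viewed, and the job is handed in when it is done.

Besides the shell and the picture viewer there is one more tool, called by a JSON object that holds its "name" and its "arguments", one argument or row to a line. arm_command: Moves the arm, as the interface text tells. Its arguments: {"type":"object","properties":{"plan":{"type":"array","items":{"type":"array","items":{"type":"number"}}},"squeeze":{"type":"number"}},"required":["plan"]}

```bash
ls; mkdir -p pics; cat > h.py <<'E'
import numpy as np, cv2
from rig import telemetry, imaging, ctrl, boxes_of, tip_of
def snap(n,f):
    p=imaging.snapshot(n); cv2.imwrite(f'pics/{f}.png',cv2.cvtColor(np.array(p['pixels'],dtype=np.uint8),cv2.COLOR_RGB2BGR)); return p
def ray(p,uv):
    h,w=np.array(p['pixels']).shape[:2]
    f=h/2/np.tan(np.radians(p['vertical_fov'])/2); V=np.array(p['view']); R=V[:3,:3]; t=V[:3,3]
    d=np.array([(uv[0]-p['cx'])/f,(uv[1]-p['cy'])/f,1]); return -R.T@t, R.T@d
def atz(p,uv,z):
    o,d=ray(p,uv); return o+d*(z-o[2])/d[2]
def proj(p,X):
    h,w=np.array(p['pixels']).shape[:2]
    f=h/2/np.tan(np.radians(p['vertical_fov'])/2); V=np.array(p['view']); c=V[:3,:3]@np.array(X)+V[:3,3]
    return np.array([p['cx']+f*c[0]/c[2],p['cy']+f*c[1]/c[2]])
def tri(prs):
    A=np.zeros((3,3));b=np.zeros(3)
    for p,uv in prs:
        o,d=ray(p,uv); d=d/np.linalg.norm(d); M=np.eye(3)-np.outer(d,d); A+=M;b+=M@o
    X=np.linalg.solve(A,b)
    return X,[np.round(proj(p,X)-uv,1).tolist() for p,uv in prs]
def px(r): return np.array(r['point'])*[512,384]
E
python3 - <<'E'
from h import *
np.set_printoptions(precision=4,suppress=True)
print(telemetry.sense())
P={n:snap(n,n+'0') for n in('scene','side','wrist')}
for n in P:
    p=P[n]; print(n,p['vertical_fov'],p['cx'],p['cy'],np.array(p['view']).round(4).tolist())
    for t in ('hinge_pin','square_pin','cone_pin','hinge_hole','fixture','focus_mark','loupe_lens','loupe_handle','loupe','rack','spool','glue'):
        print(t,[(px(r).round(0).tolist(),round(r['score'],2)) for r in tip_of(p,t)[:4]])
E
```

```text
pics
{'time_s': 0.0, 'q': array([-1.1855,  0.5083, -0.2375,  1.5012,  0.1257,  1.1489, -0.1548]), 'qvel': array([ 0.0019, -0.0002,  0.0004, -0.0005,  0.0004, -0.0006,  0.0005]), 'effort': array([  0.0018, -62.0604,  -2.1856, -24.9654,   0.0128,   0.0121,
        -0.    ]), 'position': array([0.1725, 0.6002, 0.2304]), 'eef_rot': array([-0.5644,  0.5652,  0.4249, -0.4259]), 'wrist_force': array([ 1.0254,  0.2942, -0.1951]), 'torque': array([-0.0126, -0.0091,  0.015 ]), 'finger_gap': 0.08526445757042485}
scene 57.24135674189539 249.85780757819214 190.00264979713876 [[0.4256, 0.9048, -0.0147, -0.2106], [0.7145, -0.346, -0.6081, -0.2975], [-0.5553, 0.2483, -0.7937, 1.3123], [0.0, 0.0, 0.0, 1.0]]
hinge_pin [([172.0, 247.0], 0.63)]
square_pin [([153.0, 261.0], 0.38)]
cone_pin [([129.0, 273.0], 0.57)]
hinge_hole [([105.0, 166.0], 0.88), ([247.0, 229.0], 0.55)]
fixture [([273.0, 128.0], 0.96), ([110.0, 184.0], 0.93), ([252.0, 238.0], 0.88), ([285.0, 218.0], 0.27)]
focus_mark [([129.0, 164.0], 0.68), ([286.0, 218.0], 0.59), ([303.0, 104.0], 0.47)]
loupe_lens [([345.0, 178.0], 0.57), ([370.0, 2
[... 600 characters left out ...]
2.0], 0.68), ([229.0, 211.0], 0.63)]
focus_mark [([204.0, 304.0], 0.71), ([198.0, 170.0], 0.66), ([233.0, 194.0], 0.66), ([330.0, 286.0], 0.51)]
loupe_lens [([201.0, 301.0], 0.93)]
loupe_handle [([190.0, 173.0], 0.72), ([231.0, 305.0], 0.57)]
loupe [([200.0, 303.0], 0.66)]
rack [([262.0, 170.0], 0.98)]
spool [([274.0, 251.0], 0.83)]
glue [([126.0, 260.0], 0.85)]
wrist 59.602009199923536 251.68923010460452 193.76751890652488 [[0.2756, 0.9613, -0.0018, -0.6246], [0.9194, -0.2631, 0.2923, -0.0374], [0.2805, -0.0822, -0.9563, 0.3789], [0.0, 0.0, 0.0, 1.0]]
hinge_pin []
square_pin []
cone_pin []
hinge_hole []
fixture []
focus_mark []
loupe_lens []
loupe_handle []
loupe []
rack []
spool []
glue []
```

```bash
python3 - <<'E'
import cv2
for n in('scene0','side0'):
    im=cv2.imread(f'pics/{n}.png'); cv2.imwrite(f'pics/{n}b.png',cv2.resize(im,(800,600),interpolation=cv2.INTER_CUBIC))
E
```

```text
(no output)
```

View pics/scene0b.png

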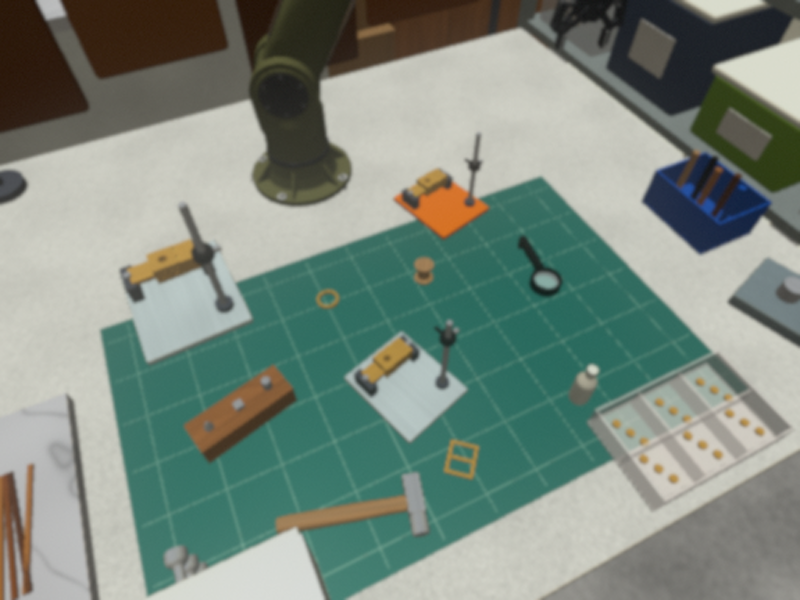

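View pics/side0b.png

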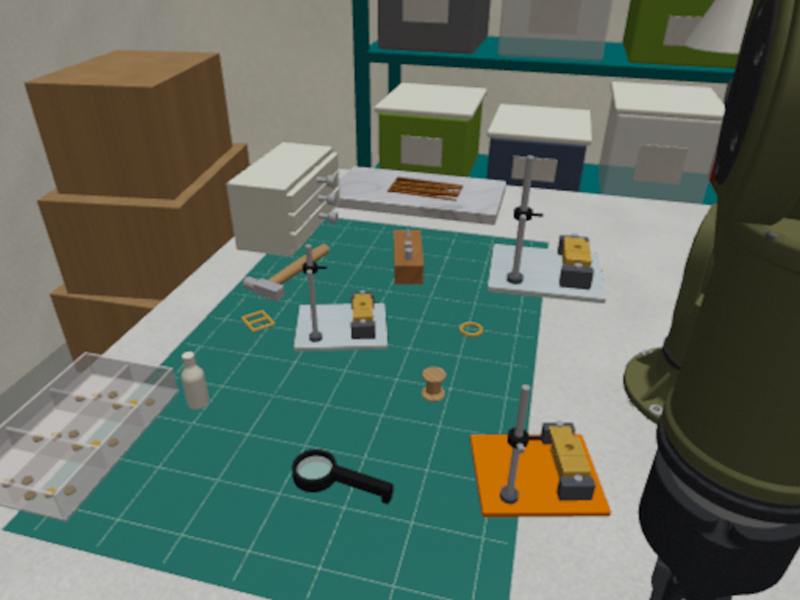

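The scene picture shows three hinge fixtures at original pixels: grey large at about (110,184), orange at (273,128), and the grey smaller one in the middle at (252,238). The middle one is meant. Rack pin candidates are at scene (129,273), (153,261) and (172,247), and the loupe is at (346,181). I'll crop close and triangulate.

```bash
python3 - <<'E'
from h import *
np.set_printoptions(precision=4,suppress=True)
a=cv2.imread('pics/scene0.png'); b=cv2.imread('pics/side0.png')
c=lambda im,x,y,w,h,s:cv2.resize(im[y:y+h,x:x+w],None,fx=s,fy=s,interpolation=cv2.INTER_CUBIC)
A=c(a,110,225,90,75,6);cv2.imwrite('pics/c1.png',A)
B=c(b,240,140,40,45,10);cv2.imwrite('pics/c2.png',B)
P={n:imaging.snapshot(n) for n in('scene','side')}
S,D=P['scene'],P['side']
for nm,z,u,v in [('hole',.05,(247,229),(232,196)),('bighole',.05,(105,166),(364-0,160)),('lens',.01,(345,178),(201,301)),('focus',.14,(286,218),(198,170)),]:
    print(nm,tri([(S,u),(D,v)]),atz(S,u,z),atz(D,v,z))
for u in [(129,273),(153,261),(172,247)]: print(atz(S,u,.045))
E
```

```text
hole (array([ 0.5794, -0.0465,  0.0446]), [[0.4, 0.3], [0.4, -0.2]]) [ 0.5812 -0.0483  0.05  ] [ 0.5775 -0.0371  0.05  ]
bighole (array([ 0.2157, -0.342 ,  0.0682]), [[1.5, 1.8], [1.6, -1.4]]) [ 0.1876 -0.3472  0.05  ] [ 0.2183 -0.368   0.05  ]
lens (array([0.5311, 0.3149, 0.011 ]), [[2.1, 1.1], [3.2, -1.1]]) [0.5242 0.3124 0.01  ] [0.5369 0.3187 0.01  ]
focus (array([0.6505, 0.0227, 0.1541]), [[-0.5, -0.3], [-0.5, 0.2]]) [0.6442 0.0286 0.14  ] [ 0.6601 -0.0027  0.14  ]
[ 0.5664 -0.3639  0.045 ]
[ 0.5605 -0.3011  0.045 ]
[ 0.5431 -0.2456  0.045 ]
```

View pics/c1.png

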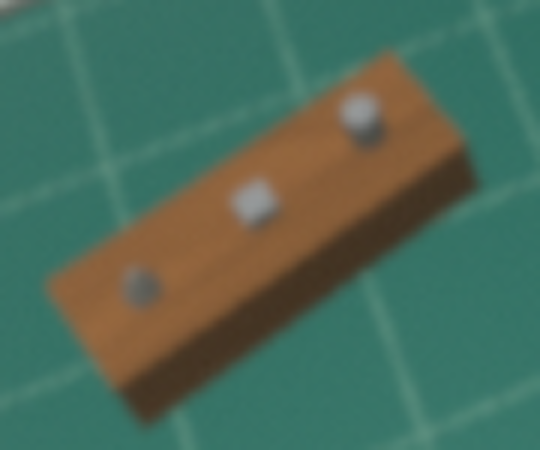

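View pics/c2.png

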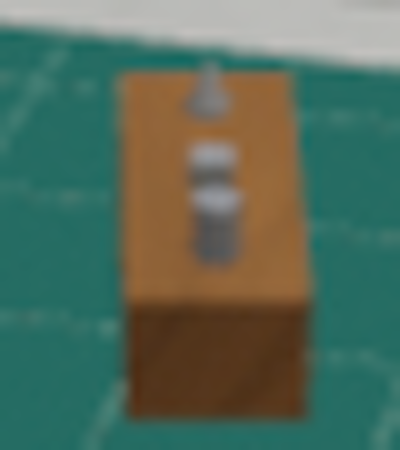

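The close crop shows the tall round head at the fixture-side end of the rack, scene (170,243) and side (262,163). The square head is in the middle and the cone is at the far end. Next I'll work out the tool axes.

```bash
cat >> h.py <<'E'
from scipy.spatial.transform import Rotation as Ro
def Rt(s): q=s['eef_rot']; return Ro.from_quat([q[1],q[2],q[3],q[0]]).as_matrix()
def st():
    s=telemetry.sense(); R=Rt(s)
    yaw=np.degrees(np.arctan2(R[1,0],R[0,0]))
    print('t',round(s['time_s'],2),'pos',s['position'].round(4),'xyaw',round(yaw,2),'ydir',R[:,1].round(4),'F',s['wrist_force'].round(1),'gap',round(s['finger_gap'],4),'q',s['q'].round(2)); return s,R,yaw
def go(tgt,yaw=None):
    s,R,y=st(); d=(R.T@(np.array(tgt)-s['position']))*100
    print('tool shift cm',d.round(2), 'twist', None if yaw is None else (-((yaw-y+90)%180-90)).__round__(2))
E
python3 - <<'E'
from h import *
np.set_printoptions(precision=4,suppress=True)
s,R,y=st(); print(R)
p=imaging.snapshot('wrist'); V=np.array(p['view']); C=-V[:3,:3].T@V[:3,3]
print('cam in tool',R.T@(C-s['position']), R.T@V[:3,:3].T)
S=imaging.snapshot('scene');D=imaging.snapshot('side')
print(tri([(S,(170.5,243.5)),(D,(261.7,159.5))]))
# loupe handle end
print(atz(S,(335,152),.01),atz(D,(250,315),.01))
go((.50,.40,.30)); go((.543,-.246,.22))
E
```

```text
t 2.05 pos [0.1726 0.6007 0.2313] xyaw 73.97 ydir [-0.     -0.0001 -1.    ] F [-0.8 -0.2  0.7] gap 0.0855 q [-1.19  0.51 -0.24  1.5   0.13  1.15 -0.15]
[[ 0.2762 -0.     -0.9611]
 [ 0.9611 -0.0001  0.2762]
 [-0.0001 -1.     -0.    ]]
cam in tool [ 0.0005 -0.1416  0.0754] [[ 1.      0.0006  0.0001]
 [ 0.0001 -0.2922  0.9564]
 [ 0.0006 -0.9564 -0.2922]]
(array([ 0.543 , -0.2465,  0.0667]), [[-0.5, -0.5], [-0.4, 0.3]])
[0.4176 0.3463 0.01  ] [0.4265 0.3283 0.01  ]
t 2.2 pos [0.1726 0.6007 0.2313] xyaw 73.97 ydir [-0. -0. -1.] F [0.3 0.6 0.8] gap 0.0855 q [-1.19  0.51 -0.24  1.5   0.13  1.15 -0.15]
tool shift cm [-10.25  -6.87 -37.01] twist None
t 2.2 pos [0.1726 0.6007 0.2313] xyaw 73.97 ydir [-0. -0. -1.] F [0.3 0.6 0.8] gap 0.0855 q [-1.19  0.51 -0.24  1.5   0.13  1.15 -0.15]
tool shift cm [-71.14   1.13 -58.98] twist None
```

{"name": "arm_command", "arguments": {
  "plan": [
    [8.5,0,-3,-4,3.7],
    [8.5,0,-2,-4.5,4],
    [8.5,0,-1,-4.8,4.4],
    [8.5,0,0,-5,4.6],
    [8.5,0,0,-5,4.6]
  ],
  "squeeze": 60
}}

```text
time_s: 2.7
position: [0.3794, 0.5085, 0.2925]
eef_rot: [0.635, -0.631, -0.315, 0.317]
wrist_force: [1.2, 0.6, -0.7]
finger_gap: 0.0851
```

{"name": "arm_command", "arguments": {
  "plan": [
    [8.5,0,0,-5,4.6],
    [8.5,0,0,-5,4.6],
    [8.5,0,0,-5,4.6],
    [8.5,0,0,-5,4.6],
    [8.5,0,0,-5,4.6]
  ]
}}

```text
time_s: 3.2
position: [0.5515, 0.329, 0.2909]
eef_rot: [0.686, -0.682, -0.177, 0.178]
wrist_force: [0.0, 0.0, -0.8]
finger_gap: 0.0849
```

```bash
python3 -c "
from h import *
go((.543,-.2465,.2),11)"
```

```text
t 3.2 pos [0.5515 0.329  0.2909] xyaw 29.11 ydir [-0.0035  0.0051 -1.    ] F [ 0.   0.  -0.8] gap 0.0849 q [-0.58  0.49  0.02  1.35 -0.01  1.3  -0.06]
tool shift cm [-28.74   8.79 -49.93] twist 18.11
```

```bash
python3 - <<'E'
from h import *
np.set_printoptions(precision=4,suppress=True)
p=snap('wrist','w1'); np.save('w1.npy',{k:p[k] for k in p},allow_pickle=True)
for t in('loupe_lens','loupe_handle','loupe'):
    for r in tip_of(p,t)[:2]: print(t,px(r).round(1),r['score'],atz(p,px(r),{'loupe_lens':.01,'loupe_handle':.019,'loupe':0}[t]))
E
```

```text
loupe_lens [236.1 154.5] 0.89 [0.5336 0.3195 0.01  ]
loupe_handle [194.4 120.1] 0.62 [0.4693 0.3334 0.019 ]
loupe [237.7 153.7] 0.6 [0.5355 0.3196 0.    ]
```

View pics/w1.png

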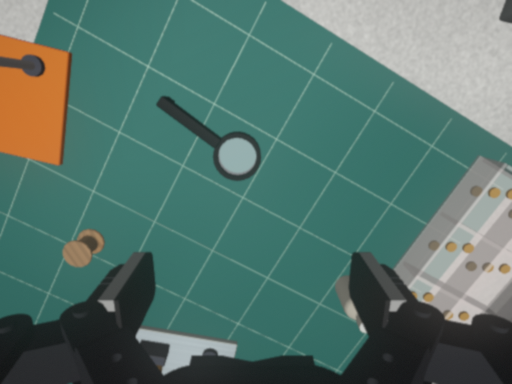

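{"name": "arm_command", "arguments": {
  "plan": [
    [8.5,0,0,-5,4.6],
    [8.5,0,0,-5,4.6],
    [8.5,0,0,-5,4.6],
    [8.5,0,0,-5,4.6],
    [8.5,0,0,-5,4.6]
  ]
}}

```text
time_s: 3.9
position: [0.6327, 0.1142, 0.2869]
eef_rot: [0.712, -0.699, -0.043, 0.048]
wrist_force: [0.7, 0.2, 0.4]
finger_gap: 0.0853
```

{"name": "arm_command", "arguments": {
  "plan": [
    [8.5,0,0,-5,0],
    [8.5,0,0,-5,0],
    [8.5,0,0,-5,0],
    [8.5,0,0,-5,0],
    [8.5,0,0,-5,0]
  ]
}}

```text
time_s: 4.4
position: [0.668, -0.1285, 0.2815]
eef_rot: [0.714, -0.696, -0.051, 0.055]
wrist_force: [0.7, -0.9, -0.2]
finger_gap: 0.0851
```

```bash
python3 -c "
from h import *
go((.543,-.2465,.18),11)"
```

```text
t 4.4 pos [ 0.668  -0.1285  0.2815] xyaw 8.56 ydir [-0.0075  0.0253 -0.9997] F [ 0.7 -0.9 -0.2] gap 0.0851 q [ 0.09  0.58  0.15  1.24 -0.11  1.35  0.39]
tool shift cm [-14.08   9.94 -10.07] twist -2.44
```

The wrist picture shows the loupe lens at (236,155) and its handle running to (166,103), with the middle fixture and spool at the bottom. On to the pin.

{"name": "arm_command", "arguments": {
  "plan": [
    [8.5,-3.5,1,-2.5,0],
    [8.5,-3.5,2,-2.5,0],
    [8.5,-3.5,2,-2.5,0],
    [8.5,-3.5,2,-2.5,-2.4],
    [8.5,0,0,0,0]
  ]
}}

```text
time_s: 4.9
position: [0.5429, -0.2498, 0.2047]
eef_rot: [0.713, -0.694, -0.069, 0.072]
wrist_force: [0.0, 0.4, 0.2]
finger_gap: 0.0849
```

```bash
python3 - <<'E'
from h import *
np.set_printoptions(precision=4,suppress=True)
go((.543,-.2465,.18),11)
p=snap('wrist','w2')
for t,z in(('hinge_pin',.045),('square_pin',.045),('cone_pin',.045),('rack',0),('hinge_hole',.05)):
    for r in tip_of(p,t)[:3]: print(t,px(r).round(1),round(r['score'],2),atz(p,px(r),z))
E
```

```text
t 4.9 pos [ 0.5429 -0.2498  0.2047] xyaw 11.45 ydir [-0.0065  0.0252 -0.9997] F [0.  0.4 0.2] gap 0.0849 q [ 0.31  0.49  0.15  1.6  -0.1   1.07  0.69]
tool shift cm [0.08 2.48 0.26] twist 0.45
hinge_pin [251.3 178. ] 0.65 [ 0.5412 -0.2475  0.045 ]
square_pin [253.8 234.2] 0.57 [ 0.5547 -0.3018  0.045 ]
cone_pin [258.6 287.2] 0.76 [ 0.5711 -0.3575  0.045 ]
rack [481.6 166.6] 0.48 [ 0.7785 -0.1971  0.    ]
```

View pics/w2.png

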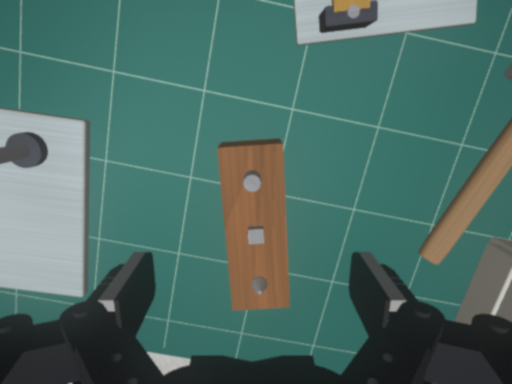

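The picture shows the rack with the round head at (252,182), square at (256,236) and cone at (260,285). The choice is confirmed. Now I'll refine the head's top circle.

```bash
python3 - <<'E'
from h import *
np.set_printoptions(precision=4,suppress=True)
p=snap('wrist','w3')
im=cv2.imread('pics/w3.png'); cv2.imwrite('pics/c3.png',cv2.resize(im[150:310,210:300],None,fx=6,fy=6,interpolation=cv2.INTER_CUBIC)[:600])
for uv in [(251.5,181),(252,182),(252.5,183)]: print(atz(p,uv,.067))
print(proj(p,(.543,-.2465,.067)))
print('sq',atz(p,(256.5,236),.055),'rack corners',[atz(p,c,.045) for c in[(218,147),(283,143),(233,310),(290,306)]])
E
```

```text
[ 0.5497 -0.2403  0.067 ]
[ 0.5503 -0.2411  0.067 ]
[ 0.5509 -0.2419  0.067 ]
[242.5831 186.2508]
sq [ 0.566  -0.2946  0.055 ] rack corners [array([ 0.5144, -0.2205,  0.045 ]), array([ 0.5716, -0.2048,  0.045 ]), array([ 0.5605, -0.3852,  0.045 ]), array([ 0.618 , -0.3685,  0.045 ])]
```

View pics/c3.png

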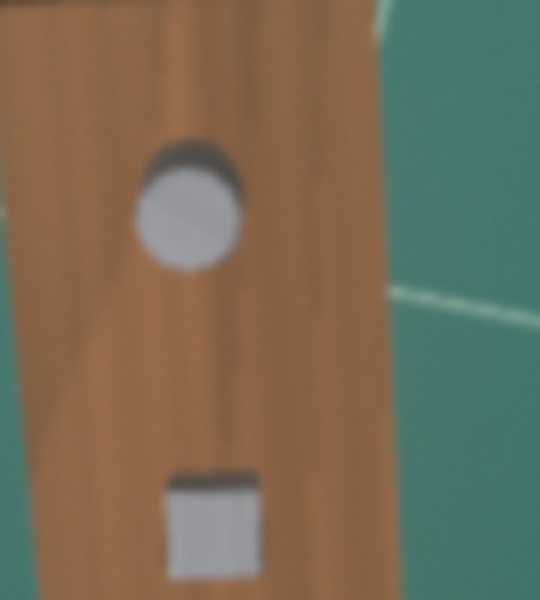

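```bash
python3 - <<'E'
from h import *
np.set_printoptions(precision=4,suppress=True)
s,R,y=st()
p=snap('wrist','w4')
im=cv2.imread('pics/w4.png')[150:310,210:300]
g=im.copy(); m=((g.max(2)-g.min(2))<35)&(g.mean(2)>110)
n,l,stt,c=cv2.connectedComponentsWithStats(m.astype(np.uint8))
for i in range(1,n):
    if stt[i,4]>40:
        uv=c[i]+[210,150]; print(stt[i],uv,atz(p,uv,.067),atz(p,uv,.055))
go((.543,-.2465,.12),11)
E
```

```text
t 5.25 pos [ 0.55   -0.2448  0.2075] xyaw 11.85 ydir [ 0.0012  0.0259 -0.9997] F [0.6 0.2 0.7] gap 0.0847 q [ 0.3   0.49  0.14  1.59 -0.1   1.07  0.69]
[ 23  28  18  17 243] [241.3251 185.7901] [ 0.5415 -0.2466  0.067 ] [ 0.5419 -0.2497  0.055 ]
[ 28  81  16  16 232] [245.5603 238.3147] [ 0.5551 -0.2943  0.067 ] [ 0.556  -0.2993  0.055 ]
[ 32 131  10  15  75] [245.96   288.0133] [ 0.5657 -0.3443  0.067 ] [ 0.5671 -0.3514  0.055 ]
t 5.3 pos [ 0.5497 -0.2451  0.2074] xyaw 11.83 ydir [ 0.0009  0.0258 -0.9997] F [ 0.8  0.4 -0.4] gap 0.085 q [ 0.3   0.49  0.14  1.59 -0.1   1.07  0.69]
tool shift cm [-0.74  8.73 -0.22] twist 0.83
```

{"name": "arm_command", "arguments": {
  "plan": [
    [4,-0.3,3,-0.1,0.8],
    [4,-0.3,3,-0.1,0],
    [4,-0.1,2,0,0],
    [4,0,1,0,0],
    [4,0,0,0,0]
  ]
}}

```text
time_s: 5.8
position: [0.548, -0.2436, 0.1167]
eef_rot: [0.712, -0.695, -0.073, 0.067]
wrist_force: [0.2, -0.5, 0.2]
finger_gap: 0.0402
```

```bash
python3 - <<'E'
from h import *
np.set_printoptions(precision=4,suppress=True)
p=snap('wrist','w5')
go((.5425,-.2466,.0475),12)
im=cv2.imread('pics/w5.png'); print(proj(p,(.5425,-.2466,.067)))
E
```

```text
t 5.85 pos [ 0.5484 -0.2438  0.1175] xyaw 11.35 ydir [ 0.0079  0.0237 -0.9997] F [-0.1 -0.5  0.9] gap 0.0399 q [ 0.31  0.58  0.13  1.72 -0.13  0.85  0.7 ]
tool shift cm [-0.72  6.99 -0.31] twist -0.65
[241.9947 224.6042]
```

View pics/w5.png

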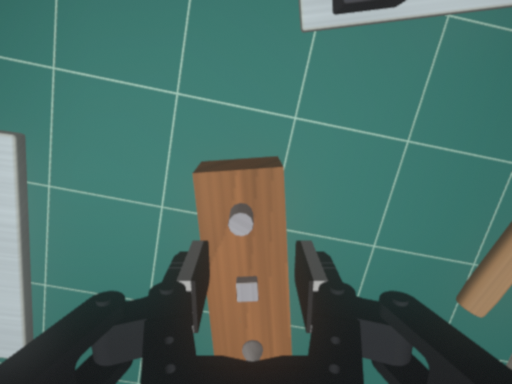

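The head top shows at (241,224), matching the prediction of (242,225).

{"name": "arm_command", "arguments": {
  "plan": [
    [4,-0.4,1.5,-0.15,0],
    [4,-0.3,1,-0.1,0],
    [4,-0.1,0.5,-0.1,0],
    [4,0,0.3,0,0],
    [4,0,0,0,0]
  ]
}}

```text
time_s: 6.35
position: [0.5452, -0.2491, 0.0878]
eef_rot: [0.71, -0.697, -0.077, 0.064]
wrist_force: [-0.1, -0.1, -0.0]
finger_gap: 0.0398
```

```bash
python3 - <<'E'
from h import *
np.set_printoptions(precision=4,suppress=True)
p=snap('wrist','w6')
go((.5422,-.2466,.0475),12)
im=cv2.imread('pics/w6.png'); print(proj(p,(.5425,-.2466,.067)))
E
```

```text
t 6.4 pos [ 0.5453 -0.2493  0.0881] xyaw 11.4 ydir [ 0.0159  0.0205 -0.9997] F [ 0.  -0.2 -0.3] gap 0.0401 q [ 0.33  0.61  0.12  1.76 -0.13  0.77  0.72]
tool shift cm [-0.33  4.06  0.25] twist -0.6
[248.125  235.5047]
```

View pics/w6.png

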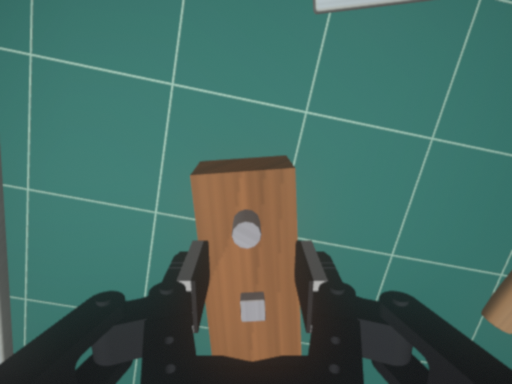

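{"name": "arm_command", "arguments": {
  "plan": [
    [4,-0.15,1.5,0.15,0],
    [4,-0.1,1,0.1,0],
    [4,-0.1,0.8,0,0],
    [4,0,0.4,0,0],
    [4,0,0,0,0]
  ]
}}

```text
time_s: 6.9
position: [0.5437, -0.2472, 0.0515]
eef_rot: [0.71, -0.697, -0.078, 0.063]
wrist_force: [0.5, -0.5, -0.1]
finger_gap: 0.0401
```

```bash
python3 - <<'E'
from h import *
np.set_printoptions(precision=4,suppress=True)
p=snap('wrist','w7')
go((.5422,-.2466,.0475),12)
print(proj(p,(.5425,-.2466,.067)))
E
```

```text
t 6.95 pos [ 0.5438 -0.2473  0.0518] xyaw 11.42 ydir [ 0.0198  0.019  -0.9996] F [ 0.1 -1.1 -0.3] gap 0.0395 q [ 0.33  0.65  0.11  1.8  -0.14  0.69  0.73]
tool shift cm [-0.15  0.43  0.09] twist -0.58
[251.6344 274.1533]
```

View pics/w7.png

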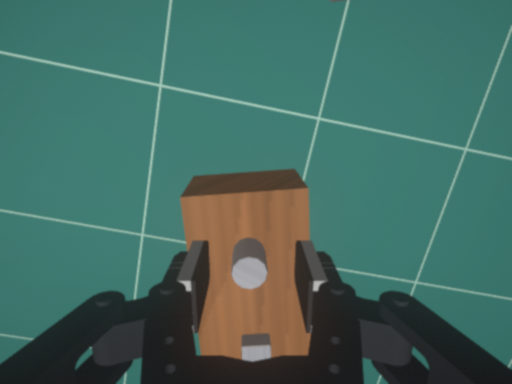

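{"name": "arm_command", "arguments": {
  "plan": [
    [4,-0.1,0.25,0.1,0],
    [4,-0.05,0.15,0,0],
    [0.5,0,0,0,0],
    [0.5,0,0,0,0],
    [0.5,0,0,0,0]
  ],
  "squeeze": 60
}}

```text
time_s: 7.45
position: [0.5428, -0.2469, 0.0488]
eef_rot: [0.709, -0.698, -0.079, 0.062]
wrist_force: [-1.0, -0.1, -1.3]
finger_gap: 0.0135
```

```bash
python3 - <<'E'
from h import *
np.set_printoptions(precision=4,suppress=True)
st()
E
```

```text
t 7.45 pos [ 0.5428 -0.2469  0.0488] xyaw 11.41 ydir [ 0.0217  0.0181 -0.9996] F [-1.  -0.1 -1.3] gap 0.0135 q [ 0.33  0.65  0.11  1.81 -0.14  0.67  0.73]
```

{"name": "arm_command", "arguments": {
  "plan": [
    [0.5,0,0,0,0],
    [0.5,0,0,0,0],
    [0.5,0,0,0,0],
    [0.5,0,0,0,0],
    [0.5,0,0,0,0]
  ]
}}

```text
time_s: 7.95
position: [0.5428, -0.247, 0.0488]
eef_rot: [0.709, -0.698, -0.079, 0.062]
wrist_force: [-0.6, -0.2, 0.8]
finger_gap: 0.0136
```

```bash
python3 - <<'E'
from h import *
np.set_printoptions(precision=4,suppress=True)
st();snap('wrist','w8');d=snap('side','d8')
im=cv2.imread('pics/d8.png');cv2.imwrite('pics/d8c.png',cv2.resize(im[90:200,200:320],None,fx=5,fy=5,interpolation=cv2.INTER_CUBIC))
E
```

```text
t 7.95 pos [ 0.5428 -0.247   0.0488] xyaw 11.41 ydir [ 0.0218  0.0181 -0.9996] F [-0.6 -0.2  0.8] gap 0.0136 q [ 0.33  0.65  0.11  1.81 -0.14  0.67  0.73]
```

View pics/w8.png

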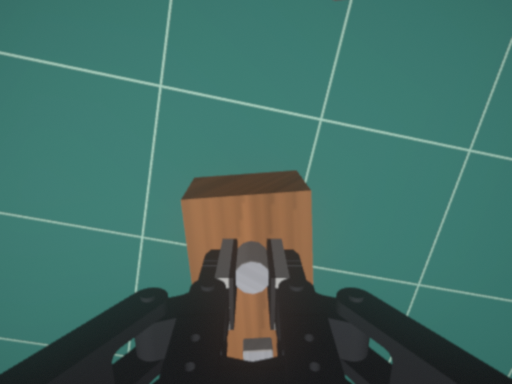

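View pics/d8c.png

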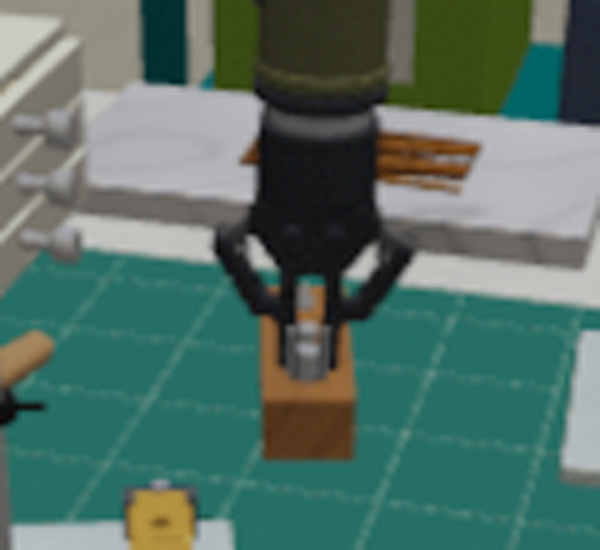

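The grip is on the head and the rack is visible beneath it. Lifting.

{"name": "arm_command", "arguments": {
  "plan": [
    [0.5,0,-1,0,0],
    [0.5,0,-2,0,0],
    [0.5,0,-2.5,0,0],
    [0.5,0,-2.5,0,0],
    [0.5,0,-1,0,0]
  ]
}}

```text
time_s: 8.55
position: [0.54, -0.2484, 0.1424]
eef_rot: [0.71, -0.698, -0.078, 0.063]
wrist_force: [-0.4, -0.1, -0.4]
finger_gap: 0.0136
```

```bash
python3 - <<'E'
from h import *
np.set_printoptions(precision=4,suppress=True)
st();snap('wrist','w9')
go((.5795,-.0465,.135))
E
```

```text
t 8.55 pos [ 0.54   -0.2484  0.1424] xyaw 11.4 ydir [ 0.0192  0.019  -0.9996] F [-0.4 -0.1 -0.4] gap 0.0136 q [ 0.32  0.54  0.13  1.72 -0.12  0.88  0.71]
t 8.6 pos [ 0.5404 -0.2486  0.1431] xyaw 11.4 ydir [ 0.0204  0.0186 -0.9996] F [0.6 0.4 0.2] gap 0.0136 q [ 0.32  0.54  0.13  1.72 -0.12  0.88  0.71]
tool shift cm [ 7.8   1.27 19.02] twist None
```

View pics/w9.png

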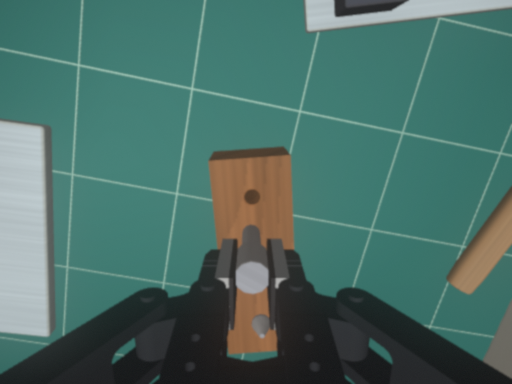

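The picture shows the pin held with its foot clear, the rack hole empty at (252,197) and the other pins still in place. I'll carry it to the hinge.

{"name": "arm_command", "arguments": {
  "plan": [
    [0.5,1,0,2.5,0],
    [0.5,1.6,0,4,0],
    [0.5,1.6,0,4,0],
    [0.5,1.2,0,3,0],
    [0.5,0.6,0,1.5,0]
  ]
}}

```text
time_s: 9.1
position: [0.5689, -0.0891, 0.1445]
eef_rot: [0.709, -0.699, -0.075, 0.06]
wrist_force: [0.3, -0.5, 0.6]
finger_gap: 0.0134
```

```bash
python3 - <<'E'
from h import *
np.set_printoptions(precision=4,suppress=True)
p=snap('wrist','w10')
go((.5795,-.0465,.135))
for t,z in(('hinge_hole',.05),('focus_mark',.154)):
    for r in tip_of(p,t)[:3]: print(t,px(r).round(1),round(r['score'],2),atz(p,px(r),z))
E
```

```text
t 9.15 pos [ 0.5693 -0.0863  0.1444] xyaw 11.07 ydir [ 0.0192  0.0179 -0.9997] F [ 0.7  2.6 -0.3] gap 0.0136 q [ 0.03  0.51  0.14  1.77 -0.12  0.85  0.42]
tool shift cm [1.74 1.03 3.7 ] twist None
hinge_hole [276.4 146.5] 0.75 [ 0.5801 -0.0472  0.05  ]
```

View pics/w10.png

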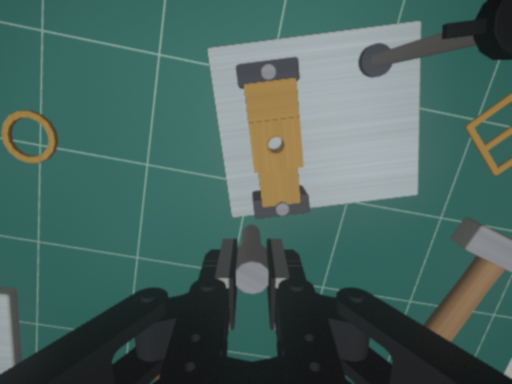

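```bash
python3 - <<'E'
from h import *
np.set_printoptions(precision=4,suppress=True)
p=snap('wrist','w11')
im=cv2.imread('pics/w11.png')
cv2.imwrite('pics/c11.png',cv2.resize(im[110:300,215:325],None,fx=5,fy=5,interpolation=cv2.INTER_CUBIC)[:600])
s,R,y=st()
print(proj(p,(.58,-.047,.05)))
for c in [(208,48),(420,22),(232,217),(417,194)]: print(atz(p,c,.01))
# predicted pin: head top and foot
o=s['position']
for z in(.018,-.004,-.034): print(z,proj(p,o+[0,0,z]))
E
```

```text
t 9.3 pos [ 0.5684 -0.0934  0.1448] xyaw 10.74 ydir [ 0.0193  0.0137 -0.9997] F [ 0.1  0.2 -0.3] gap 0.0135 q [ 0.04  0.51  0.14  1.77 -0.11  0.85  0.42]
[277.4391 142.6948]
[0.5177 0.0089 0.01  ]
[0.6719 0.0576 0.01  ]
[ 0.5593 -0.1227  0.01  ]
[ 0.714  -0.0725  0.01  ]
0.018 [252.8551 283.0434]
-0.004 [251.7014 258.5257]
-0.034 [250.5404 233.8538]
```

View pics/c11.png

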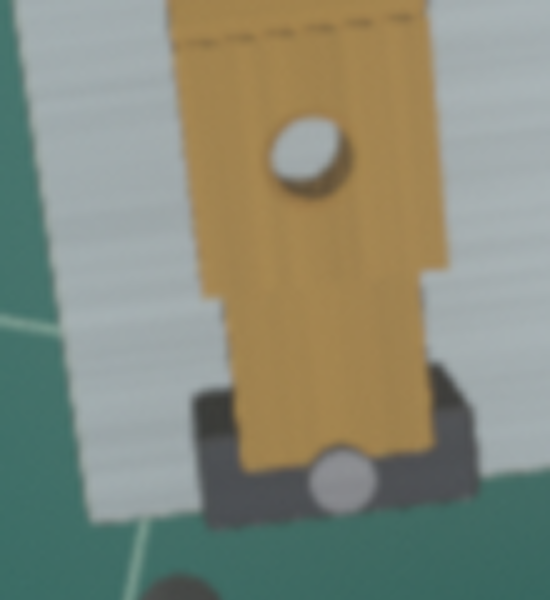

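```bash
python3 - <<'E'
from h import *
np.set_printoptions(precision=4,suppress=True)
p=imaging.snapshot('wrist'); print(atz(p,(277.2,141.4),.05)); 
go((.58,-.0462,.1),18)
E
```

```text
[ 0.5796 -0.0481  0.05  ]
t 9.35 pos [ 0.5683 -0.0944  0.1449] xyaw 10.64 ydir [ 0.0195  0.0133 -0.9997] F [ 0.3 -0.5 -0.2] gap 0.0131 q [ 0.04  0.51  0.14  1.77 -0.11  0.85  0.42]
tool shift cm [1.94 4.58 4.48] twist -7.36
```

{"name": "arm_command", "arguments": {
  "plan": [
    [0.5,0.5,0.3,1.2,-3.5],
    [0.5,0.7,0.5,1.5,-3.5],
    [0.5,0.3,0.7,1.1,0],
    [0.5,0.1,0.5,0.5,0],
    [0.5,0,0,0,0]
  ]
}}

```text
time_s: 9.85
position: [0.5729, -0.048, 0.123]
eef_rot: [0.702, -0.695, -0.118, 0.104]
wrist_force: [0.6, -0.2, 0.7]
finger_gap: 0.0136
```

{"name": "arm_command", "arguments": {
  "plan": [
    [0.5,0,0,0,0],
    [0.5,0,0,0,0],
    [0.5,0,0,0,0],
    [0.5,0,0,0,0],
    [0.5,0,0,0,0]
  ]
}}

```text
time_s: 10.35
position: [0.5728, -0.0495, 0.1232]
eef_rot: [0.701, -0.695, -0.117, 0.103]
wrist_force: [0.4, 1.0, 0.0]
finger_gap: 0.0136
```

```bash
python3 - <<'E'
from h import *
np.set_printoptions(precision=4,suppress=True)
s,R,y=st()
p=snap('wrist','w12')
im=cv2.imread('pics/w12.png')
cv2.imwrite('pics/c12.png',cv2.resize(im[150:300,200:310],None,fx=5,fy=5,interpolation=cv2.INTER_CUBIC)[:600])
o=s['position']
for z in(.018,-.004,-.034): print(z,proj(p,o+[0,0,z]))
print(proj(p,(.58,-.047,.05)))
go((.58,-.047,.1),18)
E
```

```text
t 10.35 pos [ 0.5728 -0.0495  0.1232] xyaw 17.89 ydir [ 0.0184  0.0114 -0.9998] F [0.4 1.  0. ] gap 0.0136 q [-0.02  0.53  0.1   1.8  -0.09  0.8   0.45]
0.018 [253.8717 279.4104]
-0.004 [252.6052 255.0964]
-0.034 [251.3308 230.6297]
[261.3395 207.6034]
t 10.4 pos [ 0.5729 -0.0496  0.1232] xyaw 17.89 ydir [ 0.0186  0.0114 -0.9998] F [1.  0.7 0.2] gap 0.0137 q [-0.02  0.53  0.1   1.8  -0.09  0.8   0.45]
tool shift cm [0.71 2.34 0.02] twist -0.11
```

View pics/c12.png

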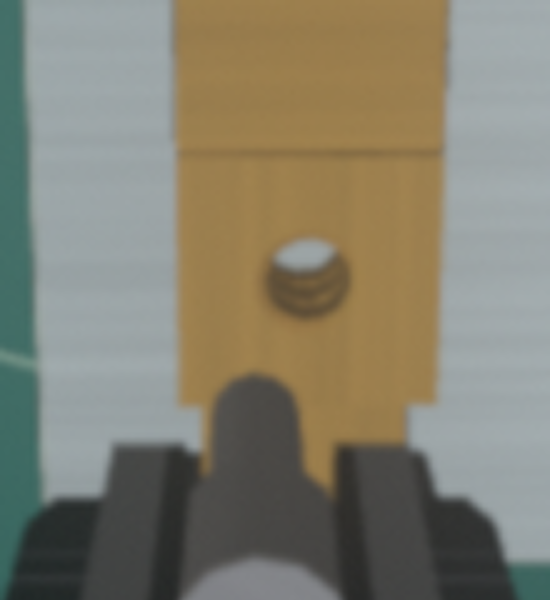

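```bash
python3 - <<'E'
from h import *
np.set_printoptions(precision=4,suppress=True)
p=imaging.snapshot('wrist'); h=atz(p,(261.6,205.6),.05); print(h)
h[2]=.095; go(h,18)
h[2]=.054; go(h,18)
E
```

```text
[ 0.5797 -0.0456  0.05  ]
t 10.45 pos [ 0.5729 -0.0495  0.1232] xyaw 17.9 ydir [ 0.0185  0.0115 -0.9998] F [-0.1  0.   0.4] gap 0.0135 q [-0.02  0.53  0.1   1.8  -0.09  0.8   0.45]
tool shift cm [0.71 2.84 0.14] twist -0.1
t 10.45 pos [ 0.5729 -0.0495  0.1232] xyaw 17.9 ydir [ 0.0185  0.0115 -0.9998] F [-0.1  0.   0.4] gap 0.0135 q [-0.02  0.53  0.1   1.8  -0.09  0.8   0.45]
tool shift cm [0.63 6.93 0.12] twist -0.1
```

{"name": "arm_command", "arguments": {
  "plan": [
    [0.5,0.3,0.7,0.1,0],
    [0.5,0.3,1,0.05,0],
    [0.5,0.1,0.8,0,0],
    [0.5,0,0.3,0,0],
    [0.5,0,0,0,0]
  ]
}}

```text
time_s: 10.95
position: [0.58, -0.045, 0.0921]
eef_rot: [0.702, -0.695, -0.117, 0.103]
wrist_force: [0.3, 0.7, -0.1]
finger_gap: 0.0137
```

```bash
python3 - <<'E'
from h import *
np.set_printoptions(precision=4,suppress=True)
s,R,y=st()
p=snap('wrist','w13')
im=cv2.imread('pics/w13.png')
cv2.imwrite('pics/c13.png',cv2.resize(im[170:290,200:310],None,fx=5,fy=5,interpolation=cv2.INTER_CUBIC))
o=s['position']
for z in(-.004,-.034): print(z,proj(p,o+[0,0,z]))
print(proj(p,(.5797,-.0456,.05)))
go((.5797,-.0456,.054),18)
E
```

```text
t 10.95 pos [ 0.58   -0.045   0.0921] xyaw 17.91 ydir [ 0.0176  0.0117 -0.9998] F [ 0.3  0.7 -0.1] gap 0.0137 q [-0.02  0.58  0.1   1.81 -0.1   0.74  0.45]
-0.004 [252.7123 255.1529]
-0.034 [251.4671 230.6994]
[250.4396 226.023 ]
t 11.0 pos [ 0.58   -0.0451  0.0923] xyaw 17.91 ydir [ 0.0176  0.0117 -0.9998] F [ 0.  -0.3 -0.8] gap 0.0139 q [-0.02  0.58  0.1   1.81 -0.1   0.74  0.45]
tool shift cm [-0.12  3.83 -0.07] twist -0.09
```

View pics/c13.png

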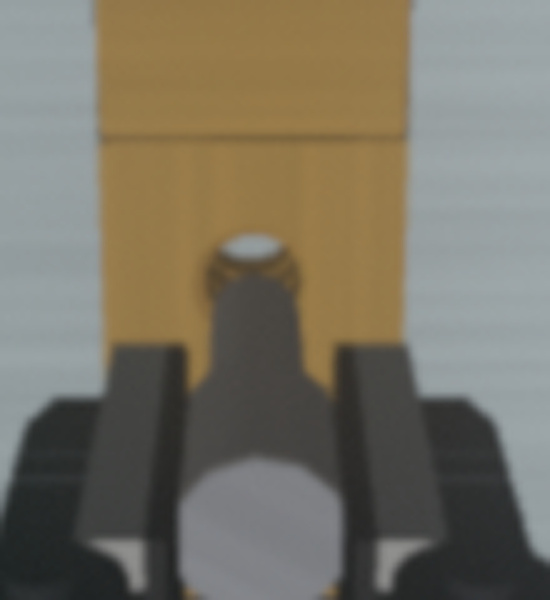

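{"name": "arm_command", "arguments": {
  "plan": [
    [0.5,-0.03,0.4,-0.02,0],
    [0.5,-0.03,0.5,-0.02,0],
    [0.5,-0.02,0.5,-0.02,0],
    [0.5,-0.02,0.4,0,0],
    [0.5,0,0,0,0]
  ]
}}

```text
time_s: 11.5
position: [0.5796, -0.046, 0.0732]
eef_rot: [0.701, -0.695, -0.117, 0.103]
wrist_force: [-0.8, 0.0, -0.4]
finger_gap: 0.0137
```

```bash
python3 - <<'E'
from h import *
np.set_printoptions(precision=4,suppress=True)
s,R,y=st()
p=snap('wrist','w14')
im=cv2.imread('pics/w14.png')
cv2.imwrite('pics/c14.png',cv2.resize(im[170:290,200:310],None,fx=5,fy=5,interpolation=cv2.INTER_CUBIC))
go((.5797,-.0456,.054),18)
E
```

```text
t 11.5 pos [ 0.5796 -0.046   0.0732] xyaw 17.89 ydir [ 0.0185  0.0115 -0.9998] F [-0.8  0.  -0.4] gap 0.0137 q [-0.01  0.6   0.09  1.83 -0.1   0.69  0.45]
t 11.55 pos [ 0.5798 -0.0461  0.0735] xyaw 17.89 ydir [ 0.0188  0.0115 -0.9998] F [ 0.1  1.  -0.6] gap 0.0139 q [-0.01  0.6   0.09  1.83 -0.1   0.69  0.45]
tool shift cm [-0.04  1.95  0.04] twist -0.11
```

View pics/c14.png

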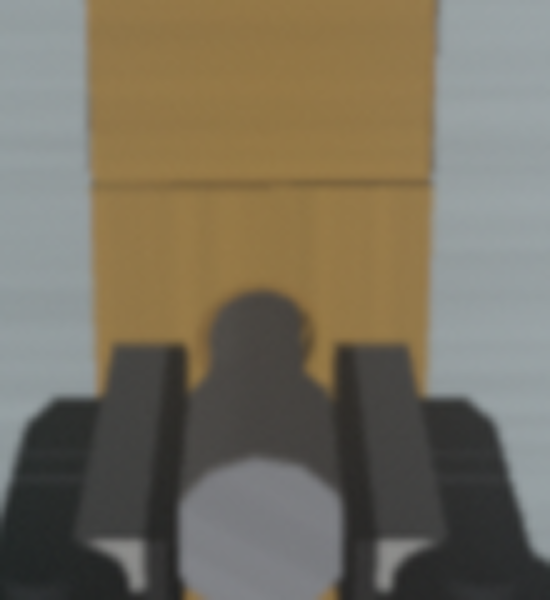

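The pin is about 11 mm into the hole and centred, with no contact force. I'll keep pushing down.

{"name": "arm_command", "arguments": {
  "plan": [
    [0.5,-0.02,0.4,0,0],
    [0.5,-0.02,0.4,0.02,0],
    [0.5,0,0.4,0.02,0],
    [0.5,0,0.3,0,0],
    [0.5,0,0,0,0]
  ]
}}

```text
time_s: 12.05
position: [0.5799, -0.0456, 0.0575]
eef_rot: [0.701, -0.696, -0.117, 0.102]
wrist_force: [-0.9, -0.3, -0.5]
finger_gap: 0.0133
```

```bash
python3 - <<'E'
from h import *
np.set_printoptions(precision=4,suppress=True)
s,R,y=st()
p=snap('wrist','w15')
im=cv2.imread('pics/w15.png')
cv2.imwrite('pics/c15.png',cv2.resize(im[170:290,200:310],None,fx=5,fy=5,interpolation=cv2.INTER_CUBIC))
go((.5797,-.0456,.054),18)
E
```

```text
t 12.05 pos [ 0.5799 -0.0456  0.0575] xyaw 17.89 ydir [ 0.0197  0.0114 -0.9997] F [-0.9 -0.3 -0.5] gap 0.0133 q [-0.01  0.62  0.09  1.85 -0.11  0.66  0.45]
t 12.1 pos [ 0.58   -0.0456  0.0576] xyaw 17.89 ydir [ 0.0198  0.0114 -0.9997] F [-0.  -0.6  0. ] gap 0.0135 q [-0.01  0.62  0.09  1.85 -0.11  0.66  0.45]
tool shift cm [-0.04  0.36  0.01] twist -0.11
```

View pics/c15.png

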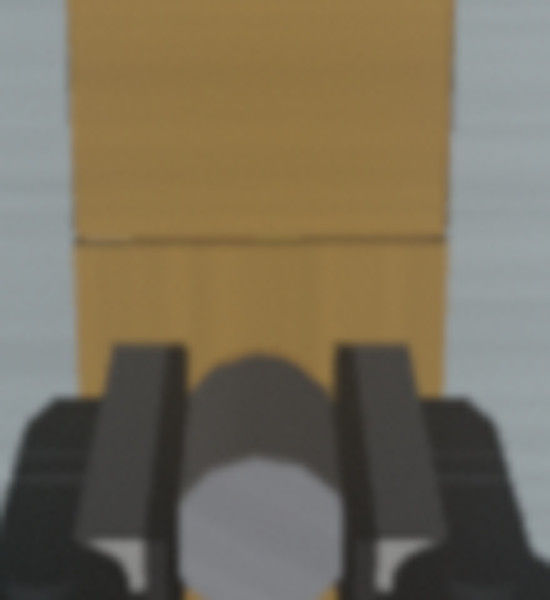

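{"name": "arm_command", "arguments": {
  "plan": [
    [0.5,-0.02,0.15,0,0],
    [0.5,0,0.15,0,0],
    [0.5,0,0.1,0,0],
    [0.5,0,0.1,0,0],
    [0.5,0,0.1,0,0]
  ]
}}

```text
time_s: 12.6
position: [0.5802, -0.0458, 0.0535]
eef_rot: [0.701, -0.696, -0.118, 0.102]
wrist_force: [-3.5, 0.6, 12.0]
finger_gap: 0.0137
```

{"name": "arm_command", "arguments": {
  "plan": [
    [0.5,0,0.1,0,0],
    [0.5,0,0.15,0,0],
    [0.5,0,0.15,0,0],
    [0.5,0,0.2,0,0],
    [0.5,0,0.2,0,0]
  ]
}}

```text
time_s: 13.1
position: [0.5802, -0.0458, 0.0534]
eef_rot: [0.701, -0.696, -0.119, 0.1]
wrist_force: [-7.6, 0.3, 20.4]
finger_gap: 0.0135
```

The pin stopped at the expected height (TCP 53.4 mm) with 20 N of push. Releasing.

{"name": "arm_command", "arguments": {
  "plan": [
    [4,0,-0.05,0,0],
    [4,0,0,0,0],
    [4,0,0,0,0],
    [4,0,-0.5,0,0],
    [4,0,-1,0,0]
  ]
}}

```text
time_s: 13.6
position: [0.5793, -0.0459, 0.0691]
eef_rot: [0.702, -0.695, -0.119, 0.101]
wrist_force: [-0.1, 0.5, 0.5]
finger_gap: 0.0399
```

{"name": "arm_command", "arguments": {
  "plan": [
    [4,0,-2,0,0],
    [4,0,-3,0,0],
    [4,0,-4,0,0],
    [4,0,-3,0,0],
    [4,0,0,0,0]
  ]
}}

```text
time_s: 14.1
position: [0.5763, -0.0478, 0.1968]
eef_rot: [0.701, -0.696, -0.119, 0.1]
wrist_force: [0.1, 0.8, -0.2]
finger_gap: 0.0397
```

```bash
python3 - <<'E'
from h import *
np.set_printoptions(precision=4,suppress=True)
s,R,y=st()
p=snap('wrist','w16'); S=snap('scene','s16'); D=snap('side','d16')
a=cv2.imread('pics/s16.png');b=cv2.imread('pics/d16.png')
c=lambda im,x,y,w,h,s:cv2.resize(im[y:y+h,x:x+w],None,fx=s,fy=s,interpolation=cv2.INTER_CUBIC)
cv2.imwrite('pics/c16.png',np.hstack([c(a,215,190,95,100,4),c(b,180,140,95,100,4)]))
for z in(.05,.072): print('pin',proj(p,(.5797,-.0456,z)),proj(D,(.5797,-.0456,z)),proj(S,(.5797,-.0456,z)))
print(boxes_of(S,'focus_mark')[:2],boxes_of(D,'focus_mark')[:3])
E
```

```text
t 14.1 pos [ 0.5763 -0.0478  0.1968] xyaw 17.82 ydir [ 0.0245  0.0122 -0.9996] F [ 0.1  0.8 -0.2] gap 0.0397 q [-0.03  0.45  0.12  1.7  -0.08  0.97  0.43]
pin [252.1835 179.5742] [232.1407 194.3566] [247.6709 228.2061]
pin [252.9507 186.1715] [231.9645 187.767 ] [247.5057 223.8239]
[{'point': [0.5576, 0.5667], 'score': 0.62}, {'point': [0.2572, 0.4315], 'score': 0.49}] [{'point': [0.652, 0.7456], 'score': 0.56}, {'point': [0.6539, 0.3622], 'score': 0.49}, {'point': [0.4201, 0.5411], 'score': 0.43}]
```

View pics/w16.png

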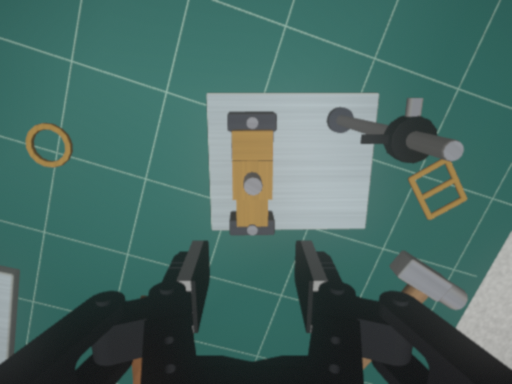

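View pics/c16.png

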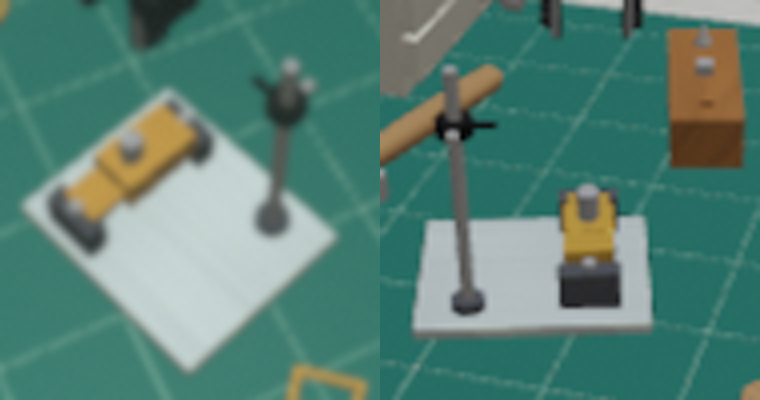

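The wrist picture shows the head at (253,186), exactly where a home pin should show (predicted (253,186) for z=72 mm). The side crop agrees: (231.8,187.5) against a predicted (232,187.8). Now the collar.

```bash
python3 - <<'E'
from h import *
np.set_printoptions(precision=4,suppress=True)
p=imaging.snapshot('wrist'); S=imaging.snapshot('scene'); D=imaging.snapshot('side')
print('rodtop',atz(p,(454,150),.195), atz(D,(197.5,157),.195), atz(S,(287.5,206),.195))
print('base',atz(p,(340,121),.01))
print(tri([(p,(409,139)),(D,(198.3,171.8)),(S,(286.8,215))]))
print(tri([(D,(198.3,171.8)),(S,(286.8,215))]), tri([(p,(409,139)),(D,(198.3,171.8))]))
r=np.array([.5797,-.0456])+np.array([[np.cos(a),-np.sin(a)] for a in [np.radians(17.8)]])[0]*.085+np.array([np.sin(np.radians(17.8))*-1,np.cos(np.radians(17.8))])*.05
r=np.array([.5797+.085*np.cos(.311)-.05*np.sin(.311),-.0456+.085*np.sin(.311)+.05*np.cos(.311)]); print('rod',r)
for z in(.195,.162,.156,.150,.144,.138,.01): print(z,proj(p,[*r,z]),proj(D,[*r,z]),proj(S,[*r,z]))
im=cv2.cvtColor(np.array(D['pixels'],dtype=np.uint8),cv2.COLOR_RGB2BGR)
a=cv2.resize(im[145:225,175:235],None,fx=7,fy=7,interpolation=cv2.INTER_CUBIC)
im=cv2.cvtColor(np.array(p['pixels'],dtype=np.uint8),cv2.COLOR_RGB2BGR)
b=cv2.resize(im[85:165,330:480],None,fx=5,fy=5,interpolation=cv2.INTER_CUBIC)
cv2.imwrite('pics/c17.png',a);cv2.imwrite('pics/c17b.png',b)
E
```

```text
rodtop [0.6373 0.028  0.195 ] [0.6459 0.0268 0.195 ] [0.6467 0.0269 0.195 ]
base [0.6405 0.0269 0.01  ]
(array([0.6433, 0.0289, 0.1517]), [[7.9, -0.0], [1.0, 0.6], [-0.5, -0.0]])
(array([0.6453, 0.0294, 0.1538]), [[0.1, -0.1], [0.1, 0.1]]) (array([0.6431, 0.028 , 0.1514]), [[6.7, 1.4], [1.2, 0.6]])
rod [0.6453 0.028 ]
0.195 [470.9864 155.6453] [197.5198 157.2322] [287.6353 205.3817]
0.162 [429.5902 144.3788] [198.4189 168.7054] [286.6522 213.3809]
0.156 [423.6426 142.7601] [198.579  170.7482] [286.4801 214.7815]
0.15 [418.0669 141.2426] [198.738  172.7779] [286.3099 216.1663]
0.144 [412.8294 139.8171] [198.8961 174.7948] [286.1416 217.5354]
0.138 [407.9    138.4755] [199.0531 176.7989] [285.9752 218.8893]
0.01 [345.1974 121.4102] [202.1818 216.7255] [282.8215 244.5486]
```

View pics/c17.png

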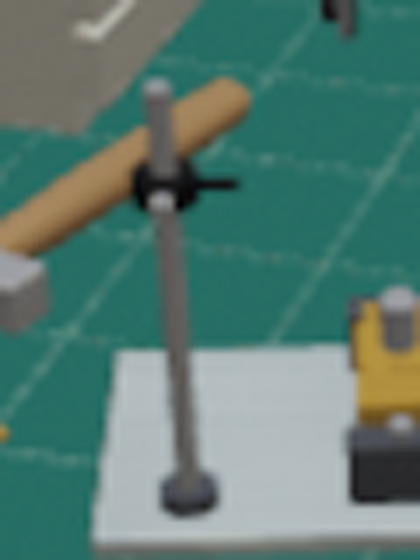

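View pics/c17b.png

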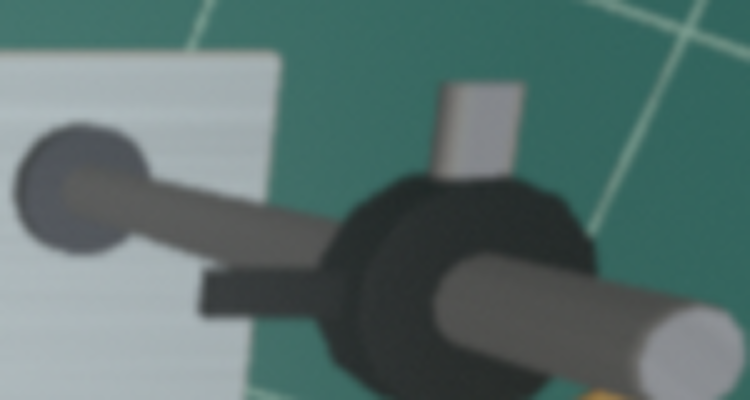

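Collar middle: side (198.4,171.5), scene (286.8,215), and the wrist ellipse all agree on z ≈ 0.154, with the rod at (0.645,0.028). Next, the way to the loupe.

```bash
python3 - <<'E'
from h import *
np.set_printoptions(precision=4,suppress=True)
S=imaging.snapshot('scene'); D=imaging.snapshot('side')
k=512/800
for c in [(393,198),(443,238),(490,208)]: print('orange plate scene',atz(S,np.array(c)*k,.01))
print('orange rod top',tri([(S,np.array((477,136))*k),(D,np.array((525,390))*k)]))
print('orange base',atz(D,np.array((510,494))*k,.01))
print('spool',atz(S,(270,177),0),'glue',atz(D,(126,260),.0))
go((.50,.15,.2),77.7)
E
```

```text
orange plate scene [0.1866 0.1516 0.01  ]
orange plate scene [0.3447 0.1935 0.01  ]
orange plate scene [0.3101 0.3301 0.01  ]
orange rod top (array([0.2763, 0.2943, 0.1887]), [[0.0, 0.0], [0.0, -0.0]])
orange base [0.2747 0.2912 0.01  ]
spool [ 0.4119  0.1092 -0.    ] glue [0.7646 0.234  0.    ]
t 14.6 pos [ 0.5739 -0.0473  0.191 ] xyaw 17.83 ydir [ 0.0154  0.0127 -0.9998] F [ 0.5 -0.2 -0.5] gap 0.0398 q [-0.03  0.46  0.12  1.71 -0.08  0.96  0.43]
tool shift cm [-0.98 -0.76 21.05] twist -59.87
```

{"name": "arm_command", "arguments": {
  "plan": [
    [4,-0.6,-1.5,2,0],
    [4,-0.8,-1,4,0],
    [4,-0.5,0,4.8,-3],
    [4,0,0,4.8,-6],
    [4,0,0,4.8,-8]
  ]
}}

```text
time_s: 15.1
position: [0.4843, 0.1345, 0.2153]
eef_rot: [0.677, -0.674, -0.215, 0.203]
wrist_force: [1.0, 0.8, 0.5]
finger_gap: 0.0399
```

```bash
python3 - <<'E'
from h import *
np.set_printoptions(precision=4,suppress=True)
go((.47,.333,.2),77.7)
E
```

```text
t 15.1 pos [0.4843 0.1345 0.2153] xyaw 34.4 ydir [ 0.0153  0.0082 -0.9998] F [1.  0.8 0.5] gap 0.0399 q [-0.33  0.32  0.01  1.86 -0.01  0.95  0.29]
tool shift cm [10.    1.68 17.19] twist -43.3
```

{"name": "arm_command", "arguments": {
  "plan": [
    [4,2.3,0,3.3,-8.5],
    [4,2.7,0,2.9,-8.5],
    [4,3.1,0,2.5,-8.5],
    [4,3.5,0,2,-8.5],
    [4,2,0,1,-8.5]
  ]
}}

```text
time_s: 15.6
position: [0.4765, 0.3275, 0.2167]
eef_rot: [-0.55, 0.551, 0.449, -0.438]
wrist_force: [0.7, -0.7, 0.0]
finger_gap: 0.0399
```

{"name": "arm_command", "arguments": {
  "plan": [
    [4,0,0,0,0],
    [4,0,0,0,0],
    [4,0,0,0,0],
    [4,0,0,0,0],
    [4,0,0,0,0]
  ]
}}

```text
time_s: 16.1
position: [0.4759, 0.3275, 0.2152]
eef_rot: [-0.551, 0.551, 0.448, -0.438]
wrist_force: [0.6, 0.4, 0.1]
finger_gap: 0.0404
```

```bash
python3 - <<'E'
from h import *
np.set_printoptions(precision=4,suppress=True)
p=snap('wrist','w18')
go((.47,.333,.2),77.7)
for t,z in(('loupe_lens',.01),('loupe_handle',.019),('loupe',0)):
    for r in tip_of(p,t)[:3]: print(t,px(r).round(1),round(r['score'],2),atz(p,px(r),z))
E
```

```text
t 16.15 pos [0.476  0.3274 0.2153] xyaw 77.62 ydir [ 0.0112  0.0084 -0.9999] F [ 0.1 -1.1 -0.1] gap 0.0395 q [-0.51  0.44 -0.21  1.67  0.1   1.03  0.61]
tool shift cm [0.41 1.52 0.72] twist -0.08
loupe_lens [253.  213.6] 0.73 [0.531  0.3196 0.01  ]
loupe_handle [249.4 158.8] 0.81 [0.4684 0.3294 0.019 ]
loupe [249.9 211.5] 0.65 [0.5315 0.3161 0.    ]
```

View pics/w18.png

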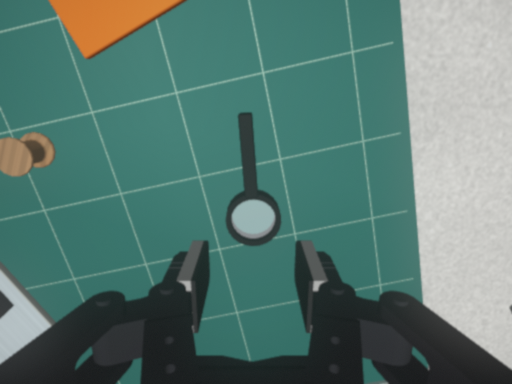

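The picture shows the loupe below: rim centre (253,217), handle from (251,190) to (245,114).

```bash
python3 - <<'E'
from h import *
np.set_printoptions(precision=4,suppress=True)
p=imaging.snapshot('wrist')
im=np.array(p['pixels']).astype(int)
m=(im.sum(2)<130); m[:100]=0;m[240:]=0;m[:,:225]=0;m[:,290:]=0
for r in range(116,190,12):
    c=np.where(m[r])[0]; print(r,c.min(),c.max(),c.mean(), atz(p,(c.mean(),r),.028))
mm=m.astype(np.uint8); cs,_=cv2.findContours(mm[192:],cv2.RETR_EXTERNAL,cv2.CHAIN_APPROX_NONE)
c=max(cs,key=len); print(cv2.minEnclosingCircle(c),c[:,0].min(0),c[:,0].max(0))
rows=np.where(m.any(1))[0];print(rows.min(),rows.max())
for v in(215,216,217,218): print(atz(p,(253,v),.02))
print(atz(p,(245,113),.028))
E
```

```text
Traceback (most recent call last):
ValueError: zero-size array to reduction operation minimum which has no identity
```

```bash
python3 - <<'E'
from h import *
np.set_printoptions(precision=4,suppress=True)
p=imaging.snapshot('wrist')
im=np.array(p['pixels']).astype(int)
m=(im.max(2)<60); m[:100]=0;m[250:]=0;m[:,:218]=0;m[:,288:]=0
rows=np.where(m.any(1))[0];print(rows.min(),rows.max())
for r in range(116,190,12):
    c=np.where(m[r])[0]
    if len(c): print(r,c.min(),c.max(),c.mean(), atz(p,(c.mean(),r),.028))
cs,_=cv2.findContours(m[195:].astype(np.uint8),cv2.RETR_EXTERNAL,cv2.CHAIN_APPROX_NONE)
c=max(cs,key=len); print(cv2.minEnclosingCircle(c),c[:,0].min(0)+[0,195],c[:,0].max(0)+[0,195])
for v in(215,217,219): print(atz(p,(253,v),.02))
st()
E
```

```text
114 244
116 238 249 243.5 [0.4245 0.3342 0.028 ]
128 240 250 245.0 [0.4359 0.3332 0.028 ]
140 241 251 246.4 [0.4475 0.332  0.028 ]
152 242 252 247.0 [0.4592 0.33   0.028 ]
164 243 252 247.5 [0.4711 0.3279 0.028 ]
176 244 253 248.5 [0.4834 0.3262 0.028 ]
188 245 254 249.5 [0.4959 0.3245 0.028 ]
((251.82989501953125, 22.613401412963867), 27.04250717163086) [226 195] [278 244]
[0.5286 0.3212 0.02  ]
[0.5308 0.3208 0.02  ]
[0.5331 0.3203 0.02  ]
t 16.4 pos [0.4756 0.3286 0.2153] xyaw 77.76 ydir [ 0.0111  0.0092 -0.9999] F [ 0.3  0.5 -0.1] gap 0.04 q [-0.51  0.44 -0.21  1.67  0.1   1.03  0.61]
```

```bash
python3 - <<'E'
from h import *
np.set_printoptions(precision=4,suppress=True)
go((.467,.3283,.06),82.2)
E
```

```text
t 16.4 pos [0.4756 0.3286 0.2153] xyaw 77.76 ydir [ 0.0111  0.0092 -0.9999] F [ 0.3  0.5 -0.1] gap 0.04 q [-0.51  0.44 -0.21  1.67  0.1   1.03  0.61]
tool shift cm [-0.39 15.52  0.97] twist -4.44
```

{"name": "arm_command", "arguments": {
  "plan": [
    [4,-0.1,3,0.3,-4.4],
    [4,-0.1,4,0.3,0],
    [4,-0.1,4,0.3,0],
    [4,0,2.5,0,0],
    [4,0,0.5,0,0]
  ]
}}

```text
time_s: 16.9
position: [0.4701, 0.3304, 0.0739]
eef_rot: [-0.532, 0.533, 0.473, -0.457]
wrist_force: [0.2, -0.3, 0.2]
finger_gap: 0.0396
```

{"name": "arm_command", "arguments": {
  "plan": [
    [4,0,0,0,0],
    [4,0,0,0,0],
    [4,0,0,0,0],
    [4,0,0,0,0],
    [4,0,0,0,0]
  ]
}}

```text
time_s: 17.4
position: [0.4722, 0.332, 0.078]
eef_rot: [-0.532, 0.533, 0.475, -0.455]
wrist_force: [0.1, 0.2, 0.3]
finger_gap: 0.0398
```

```bash
python3 - <<'E'
from h import *
np.set_printoptions(precision=4,suppress=True)
p=snap('wrist','w19')
go((.467,.3283,.0045),82.2)
for X in [(.4215,.3345,.028),(.467,.3283,.028),(.5312,.3195,.02)]: print(proj(p,X))
E
```

```text
t 17.45 pos [0.4722 0.332  0.078 ] xyaw 82.3 ydir [ 0.0223  0.0178 -0.9996] F [-0.5  0.   0.4] gap 0.0399 q [-0.53  0.59 -0.2   1.85  0.17  0.69  0.62]
tool shift cm [-0.59  7.33  0.61] twist 0.1
[241.2562 135.5266]
[241.8709 211.5221]
[242.5929 295.0847]
```

View pics/w19.png

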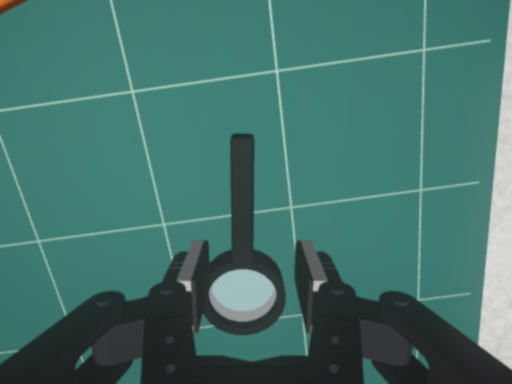

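Predicted and seen positions agree: handle end (242,135), lens (243,294). Descending.

{"name": "arm_command", "arguments": {
  "plan": [
    [4,-0.25,1.5,0.25,0],
    [4,-0.2,2,0.2,0],
    [4,-0.1,1.5,0.15,0],
    [4,0,0.7,0,0],
    [4,0,0,0,0]
  ]
}}

```text
time_s: 17.95
position: [0.4688, 0.3297, 0.0221]
eef_rot: [-0.532, 0.533, 0.477, -0.453]
wrist_force: [-0.4, -0.6, 0.5]
finger_gap: 0.0401
```

```bash
python3 - <<'E'
from h import *
np.set_printoptions(precision=4,suppress=True)
p=snap('wrist','w20')
go((.467,.3283,.0045),82.2)
for X in [(.4215,.3345,.028),(.467,.3283,.028),(.5312,.3195,.02)]: print(proj(p,X))
E
```

```text
t 18.0 pos [0.469  0.3299 0.0226] xyaw 82.28 ydir [ 0.0281  0.0219 -0.9994] F [-0.4 -0.2  0.2] gap 0.04 q [-0.55  0.66 -0.17  1.91  0.2   0.55  0.59]
tool shift cm [-0.23  1.8   0.22] twist 0.08
[246.8027 163.0485]
[247.1489 262.502 ]
[247.2466 361.9603]
```

View pics/w20.png

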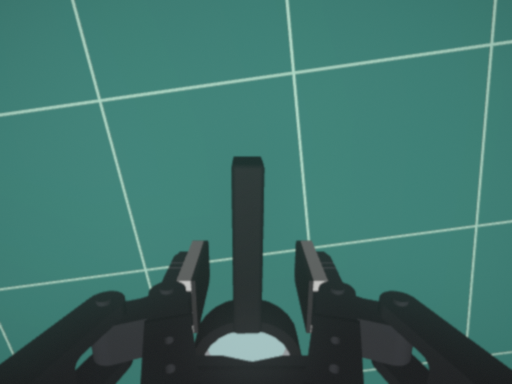

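{"name": "arm_command", "arguments": {
  "plan": [
    [4,-0.1,0.7,0.1,0],
    [4,-0.1,0.6,0.1,0],
    [4,0,0.35,0.03,0],
    [4,0,0.1,0,0],
    [4,0,0,0,0]
  ]
}}

```text
time_s: 18.5
position: [0.4681, 0.3294, 0.0056]
eef_rot: [-0.532, 0.533, 0.479, -0.451]
wrist_force: [-0.8, -0.7, -0.4]
finger_gap: 0.0398
```

```bash
python3 - <<'E'
from h import *
np.set_printoptions(precision=4,suppress=True)
go((.467,.3283,.0045),82.2)
E
```

```text
t 18.5 pos [0.4681 0.3294 0.0056] xyaw 82.27 ydir [ 0.0309  0.024  -0.9992] F [-0.8 -0.7 -0.4] gap 0.0398 q [-0.55  0.68 -0.16  1.93  0.21  0.51  0.58]
tool shift cm [-0.12  0.1   0.09] twist 0.07
```

{"name": "arm_command", "arguments": {
  "plan": [
    [0.5,-0.1,0.05,0.05,0],
    [0.5,0,0,0,0],
    [0.5,0,0,0,0],
    [0.5,0,0,0,0],
    [0.5,0,0,0,0]
  ],
  "squeeze": 90
}}

```text
time_s: 19.0
position: [0.4674, 0.3282, 0.0057]
eef_rot: [-0.532, 0.534, 0.479, -0.451]
wrist_force: [0.2, 0.1, -0.3]
finger_gap: 0.0126
```

```bash
python3 - <<'E'
from h import *
np.set_printoptions(precision=4,suppress=True)
p=snap('wrist','w21')
s,R,y=st(); np.save('Rg.npy',R); np.save('pg.npy',s['position'])
E
```

```text
t 19.05 pos [0.4674 0.3282 0.0057] xyaw 82.25 ydir [ 0.0311  0.0238 -0.9992] F [-0.8 -0.3  0.1] gap 0.0119 q [-0.55  0.68 -0.16  1.93  0.21  0.51  0.58]
```

View pics/w21.png

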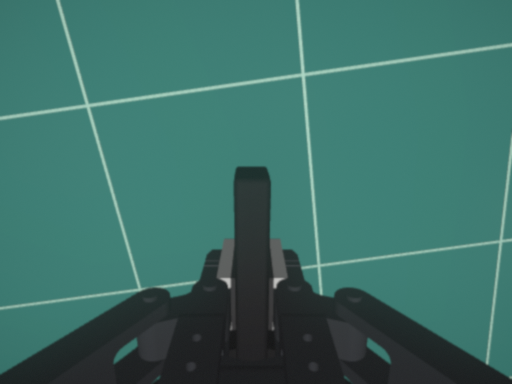

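The handle is gripped between the pads. Lifting.

{"name": "arm_command", "arguments": {
  "plan": [
    [0.5,0,-0.5,0,0],
    [0.5,0,-1,0,0],
    [0.5,0,-2,0,0],
    [0.5,0,-3,0,0],
    [0.5,0,-3,0,0]
  ]
}}

```text
time_s: 19.55
position: [0.462, 0.3244, 0.1013]
eef_rot: [-0.532, 0.533, 0.476, -0.454]
wrist_force: [-0.1, 0.6, -0.7]
finger_gap: 0.0122
```

{"name": "arm_command", "arguments": {
  "plan": [
    [0.5,0,-3,0,0],
    [0.5,0,-3,0,0],
    [0.5,0,-3,0,0],
    [0.5,0,-2,0,0],
    [0.5,0,-1,0,0]
  ]
}}

```text
time_s: 20.05
position: [0.4584, 0.322, 0.2333]
eef_rot: [-0.532, 0.533, 0.478, -0.452]
wrist_force: [-0.6, -0.0, -1.1]
finger_gap: 0.0123
```

```bash
python3 - <<'E'
from h import *
np.set_printoptions(precision=4,suppress=True)
p=snap('wrist','w22')
s,R,y=st(); R0=np.load('Rg.npy'); print('loupe z now if rigid',(R@R0.T)[:,2])
D=snap('side','d22');S=snap('scene','s22')
a=cv2.imread('pics/s22.png');b=cv2.imread('pics/d22.png')
c=lambda im,x,y,w,h,s:cv2.resize(im[y:y+h,x:x+w],None,fx=s,fy=s,interpolation=cv2.INTER_CUBIC)
cv2.imwrite('pics/c22.png',np.hstack([c(a,290,70,100,125,4),c(b,150,180,100,125,4)]))
go((.51,.14,.23))
E
```

```text
t 20.1 pos [0.4588 0.3224 0.2344] xyaw 82.33 ydir [ 0.0309  0.0244 -0.9992] F [ 0.5  1.2 -0. ] gap 0.0123 q [-0.49  0.38 -0.24  1.7   0.11  1.03  0.67]
loupe z now if rigid [ 0.0001 -0.0005  1.    ]
t 20.2 pos [0.4581 0.3217 0.2309] xyaw 82.32 ydir [ 0.0276  0.022  -0.9994] F [-0.2 -0.2 -1.5] gap 0.0122 q [-0.49  0.39 -0.24  1.71  0.11  1.02  0.67]
tool shift cm [-17.31  -0.16  -7.57] twist None
```

View pics/w22.png

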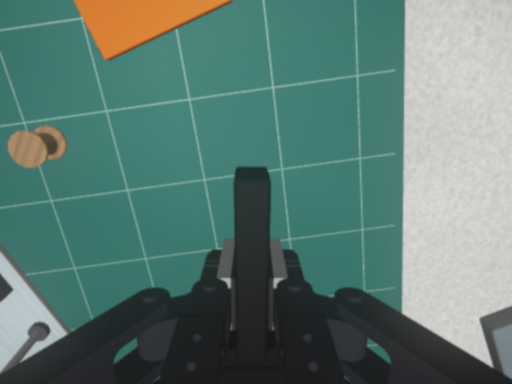

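View pics/c22.png

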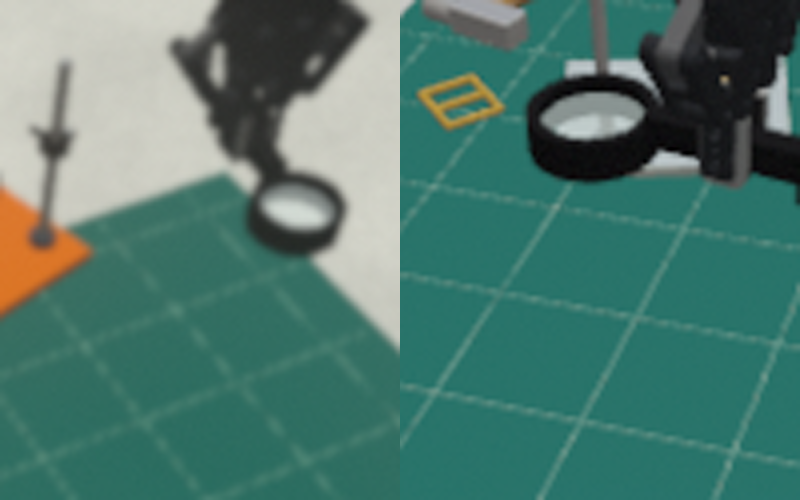

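The loupe is held level, and the handle end is unchanged at row 167, so there is no slip. Carrying it over above the rod's height.

{"name": "arm_command", "arguments": {
  "plan": [
    [0.5,-2,0,-0.6,0],
    [0.5,-3.8,0,-1.15,0],
    [0.5,-3.8,0,-1.15,0],
    [0.5,-3.8,0,-1.15,0],
    [0.5,-3.8,0,-1.15,0]
  ]
}}

```text
time_s: 20.7
position: [0.4826, 0.1448, 0.2194]
eef_rot: [0.531, -0.527, -0.478, 0.46]
wrist_force: [0.4, 0.5, -1.0]
finger_gap: 0.0123
```

```bash
cat >> h.py <<'E'
def lens():
    s,R,y=st(); R0=np.load('Rg.npy'); v=R0.T@(np.array([.5312,.3195,.01])-np.load('pg.npy'))
    L=s['position']+R@v; print('lens',L.round(4),'up',(R@R0.T)[:,2].round(4)); return L,R
def goL(t):
    L,R=lens(); print('shift cm',(R.T@(np.array(t)-L)*100).round(2))
E
python3 -c "
from h import *
goL((.5797,-.0456,.21))"
```

```text
t 20.7 pos [0.4826 0.1448 0.2194] xyaw 83.09 ydir [ 0.0146  0.0212 -0.9997] F [ 0.4  0.5 -1. ] gap 0.0123 q [-0.18  0.32 -0.21  1.85  0.06  0.96  1.04]
lens [0.5466 0.1371 0.2227] up [0.0161 0.0031 0.9999]
shift cm [-17.76   0.93  -5.48]
```

{"name": "arm_command", "arguments": {
  "plan": [
    [0.5,-4,0,-1.2,0],
    [0.5,-3.8,0,-1.2,0],
    [0.5,-3,-0.1,-1,0],
    [0.5,-2,-0.1,-0.7,0],
    [0.5,-1,0,-0.3,0]
  ]
}}

```text
time_s: 21.2
position: [0.5055, -0.0096, 0.2101]
eef_rot: [0.536, -0.526, -0.471, 0.463]
wrist_force: [0.6, -0.4, -1.0]
finger_gap: 0.0123
```

{"name": "arm_command", "arguments": {
  "plan": [
    [0.5,0,0,0,0],
    [0.5,0,0,0,0],
    [0.5,0,0,0,0],
    [0.5,0,0,0,0],
    [0.5,0,0,0,0]
  ]
}}

```text
time_s: 21.7
position: [0.5037, -0.0059, 0.2075]
eef_rot: [0.536, -0.523, -0.471, 0.465]
wrist_force: [-0.4, 0.5, -2.6]
finger_gap: 0.0122
```

```bash
python3 -c "
from h import *
goL((.5797,-.0456,.21));goL((.5797,-.0456,.154))"
```

```text
t 21.7 pos [ 0.5037 -0.0059  0.2075] xyaw 82.9 ydir [-0.0059  0.0192 -0.9998] F [-0.4  0.5 -2.6] gap 0.0122 q [ 0.09  0.34 -0.16  1.85  0.04  0.96  1.37]
lens [ 0.5677 -0.0138  0.2095] up [0.0367 0.005  0.9993]
shift cm [-3.01 -0.12 -1.58]
t 21.7 pos [ 0.5037 -0.0059  0.2075] xyaw 82.9 ydir [-0.0059  0.0192 -0.9998] F [-0.4  0.5 -2.6] gap 0.0122 q [ 0.09  0.34 -0.16  1.85  0.04  0.96  1.37]
lens [ 0.5677 -0.0138  0.2095] up [0.0367 0.005  0.9993]
shift cm [-3.11  5.48 -1.63]
```

{"name": "arm_command", "arguments": {
  "plan": [
    [0.5,-1,0.3,-0.5,0],
    [0.5,-1,0.8,-0.5,0],
    [0.5,-0.8,0.9,-0.4,0],
    [0.5,-0.3,0.9,-0.2,0],
    [0.5,0,0.5,0,0]
  ]
}}

```text
time_s: 22.2
position: [0.5172, -0.0406, 0.1704]
eef_rot: [0.536, -0.524, -0.472, 0.465]
wrist_force: [-0.3, 0.0, -1.6]
finger_gap: 0.0124
```

{"name": "arm_command", "arguments": {
  "plan": [
    [0.5,0,0,0,0],
    [0.5,0,0,0,0],
    [0.5,0,0,0,0],
    [0.5,0,0,0,0],
    [0.5,0,0,0,0]
  ]
}}

```text
time_s: 22.7
position: [0.5166, -0.0399, 0.1694]
eef_rot: [0.536, -0.523, -0.471, 0.466]
wrist_force: [0.9, 0.0, -1.7]
finger_gap: 0.0119
```

```bash
python3 - <<'E'
from h import *
np.set_printoptions(precision=4,suppress=True)
D=snap('side','d23');S=snap('scene','s23');snap('wrist','w23')
goL((.5797,-.0456,.154))
a=cv2.imread('pics/s23.png');b=cv2.imread('pics/d23.png')
c=lambda im,x,y,w,h,s:cv2.resize(im[y:y+h,x:x+w],None,fx=s,fy=s,interpolation=cv2.INTER_CUBIC)
cv2.imwrite('pics/c23.png',np.hstack([c(a,205,150,100,125,4),c(b,180,110,100,125,4)]))
E
```

```text
t 22.85 pos [ 0.5166 -0.04    0.1694] xyaw 82.99 ydir [-0.0062  0.0195 -0.9998] F [ 0.8 -0.2 -0.9] gap 0.0123 q [ 0.14  0.41 -0.14  1.86  0.05  0.88  1.43]
lens [ 0.5806 -0.0478  0.1714] up [0.037  0.0048 0.9993]
shift cm [0.17 1.74 0.1 ]
```

View pics/c23.png

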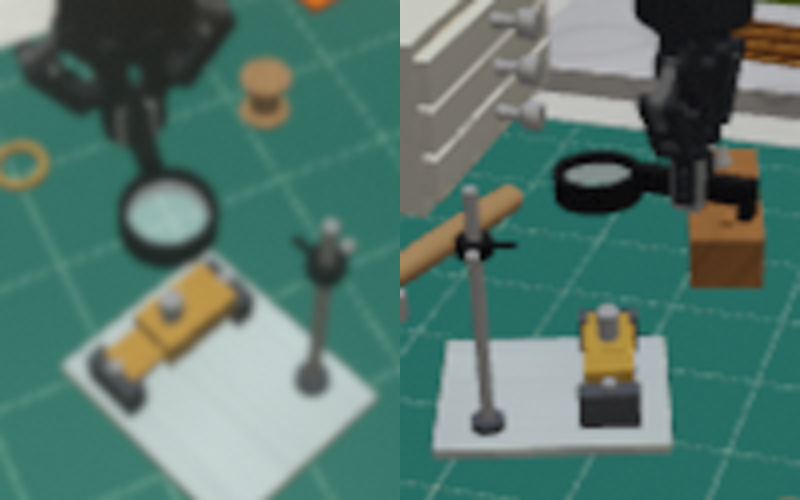

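{"name": "arm_command", "arguments": {
  "plan": [
    [0.5,0.05,0.8,0.03,0],
    [0.5,0.05,0.6,0.03,0],
    [0.5,0.03,0.2,0.02,0],
    [0.5,0,0,0,0],
    [0.5,0,0,0,0]
  ]
}}

```text
time_s: 23.35
position: [0.5155, -0.038, 0.1516]
eef_rot: [0.536, -0.523, -0.471, 0.466]
wrist_force: [-0.2, -0.5, -1.4]
finger_gap: 0.0122
```

```bash
python3 - <<'E'
from h import *
goL((.5797,-.0456,.154))
E
```

```text
t 23.35 pos [ 0.5155 -0.038   0.1516] xyaw 83.0 ydir [-0.0069  0.0195 -0.9998] F [-0.2 -0.5 -1.4] gap 0.0122 q [ 0.14  0.43 -0.14  1.89  0.05  0.84  1.42]
lens [ 0.5795 -0.0458  0.1536] up [0.0377 0.0047 0.9993]
shift cm [ 0.02 -0.04 -0.02]
```

Kinematics put the lens within 1 mm of the target, but it is pitched about 2°, from orientation drift in fast moves. I'll try a quick move back and a slow return to undo the drift.

{"name": "arm_command", "arguments": {
  "plan": [
    [0.5,0,-0.5,5,0],
    [0.5,0,0,5,0],
    [0.5,0,0,0,0],
    [0.5,0,0,-0.5,0],
    [0.5,0,0,-0.6,0]
  ]
}}

```text
time_s: 23.85
position: [0.4243, -0.0271, 0.1566]
eef_rot: [0.537, -0.523, -0.471, 0.466]
wrist_force: [0.1, 1.0, -1.3]
finger_gap: 0.0121
```

```bash
python3 - <<'E'
from h import *
goL((.5797,-.0456,.154))
E
```

```text
t 23.85 pos [ 0.4243 -0.0271  0.1566] xyaw 82.99 ydir [-0.0083  0.0194 -0.9998] F [ 0.1  1.  -1.3] gap 0.0121 q [ 0.14  0.3  -0.15  2.1   0.04  0.76  1.42]
lens [ 0.4883 -0.0349  0.1585] up [0.039  0.0048 0.9992]
shift cm [ 0.05  0.36 -9.21]
```

{"name": "arm_command", "arguments": {
  "plan": [
    [0.5,3,0,0,0],
    [0.5,5,0,-0.5,0],
    [0.5,5,0,-0.5,0],
    [0.5,0,0,0,0],
    [0.5,0,0,0,0]
  ]
}}

```text
time_s: 24.35
position: [0.4623, 0.1057, 0.1595]
eef_rot: [0.536, -0.525, -0.472, 0.462]
wrist_force: [-0.2, -0.7, -1.5]
finger_gap: 0.0121
```

```bash
python3 - <<'E'
from h import *
goL((.5797,-.0456,.154))
E
```

```text
t 24.35 pos [0.4623 0.1057 0.1595] xyaw 82.7 ydir [ 5.000e-04  2.180e-02 -9.998e-01] F [-0.2 -0.7 -1.5] gap 0.0121 q [-0.12  0.35 -0.18  1.99  0.06  0.79  1.1 ]
lens [0.5263 0.0976 0.1619] up [0.0304 0.0023 0.9995]
shift cm [-13.54   0.48  -7.12]
```

{"name": "arm_command", "arguments": {
  "plan": [
    [0.5,5,-0.3,-0.5,0],
    [0.5,5,-0.3,-0.5,0],
    [0.5,5,-0.2,-0.5,0],
    [0.5,0,0,0,0],
    [0.5,0,0,0,0]
  ]
}}

```text
time_s: 24.85
position: [0.5032, 0.2512, 0.1693]
eef_rot: [0.538, -0.528, -0.47, 0.459]
wrist_force: [0.3, -0.6, -1.2]
finger_gap: 0.0121
```

{"name": "arm_command", "arguments": {
  "plan": [
    [0.5,-1,0,0,0],
    [0.5,-1,0,0,0],
    [0.5,-1,0,0,0],
    [0.5,-1,0,0,0],
    [0.5,-1,0,0,0]
  ]
}}

```text
time_s: 25.35
position: [0.4965, 0.1923, 0.1677]
eef_rot: [0.539, -0.53, -0.468, 0.458]
wrist_force: [1.0, -0.2, -1.3]
finger_gap: 0.0124
```

```bash
python3 - <<'E'
from h import *
goL((.5797,-.0456,.154))
E
```

```text
t 25.35 pos [0.4965 0.1923 0.1677] xyaw 81.76 ydir [ 0.0012  0.0192 -0.9998] F [ 1.  -0.2 -1.3] gap 0.0124 q [-0.27  0.42 -0.19  1.84  0.08  0.87  0.93]
lens [0.5603 0.1831 0.1702] up [0.0301 0.0044 0.9995]
shift cm [-22.38   1.18  -5.2 ]
```

{"name": "arm_command", "arguments": {
  "plan": [
    [0.5,-1.2,0,0,0],
    [0.5,-1.2,0,0,0],
    [0.5,-1.2,0,0,0],
    [0.5,-1.2,0,0,0],
    [0.5,-1.2,0,0,0]
  ]
}}

```text
time_s: 25.85
position: [0.4869, 0.1262, 0.167]
eef_rot: [0.54, -0.531, -0.467, 0.457]
wrist_force: [-0.4, -0.1, -0.9]
finger_gap: 0.0121
```

{"name": "arm_command", "arguments": {
  "plan": [
    [0.5,-1.2,0,0,0],
    [0.5,-1.2,0,0,0],
    [0.5,-1.2,0,0,0],
    [0.5,-1.2,0,0,0],
    [0.5,-1.2,0,0,0]
  ]
}}

```text
time_s: 26.35
position: [0.4774, 0.0617, 0.1658]
eef_rot: [0.54, -0.531, -0.467, 0.457]
wrist_force: [0.3, -0.7, -0.6]
finger_gap: 0.012
```

{"name": "arm_command", "arguments": {
  "plan": [
    [0.5,-1.2,0,0,0],
    [0.5,-1.2,0,0,0],
    [0.5,-1.2,0,0,0],
    [0.5,-1,0,0,0],
    [0.5,-0.5,0,0,0]
  ]
}}

```text
time_s: 26.85
position: [0.4691, 0.0054, 0.1648]
eef_rot: [0.54, -0.531, -0.467, 0.457]
wrist_force: [-0.0, 0.3, -0.8]
finger_gap: 0.0122
```

```bash
python3 - <<'E'
from h import *
goL((.5797,-.0456,.154))
E
```

```text
t 26.85 pos [0.4691 0.0054 0.1648] xyaw 81.57 ydir [ 0.0023  0.0184 -0.9998] F [-0.   0.3 -0.8] gap 0.0122 q [ 0.07  0.34 -0.16  2.    0.05  0.8   1.31]
lens [ 0.5329 -0.004   0.1673] up [0.0291 0.0051 0.9996]
shift cm [-3.45  1.26 -5.24]
```

{"name": "arm_command", "arguments": {
  "plan": [
    [0.5,-1,0,0,0],
    [0.5,-1,0,0,0],
    [0.5,-0.7,0.2,-0.6,0],
    [0.5,-0.3,0.3,-1,0],
    [0.5,0,0.3,-1,0]
  ]
}}

```text
time_s: 27.35
position: [0.4914, -0.0313, 0.1561]
eef_rot: [0.54, -0.531, -0.467, 0.457]
wrist_force: [1.3, 0.2, -1.0]
finger_gap: 0.0119
```

```bash
python3 - <<'E'
from h import *
goL((.5797,-.0456,.154))
E
```

```text
t 27.35 pos [ 0.4914 -0.0313  0.1561] xyaw 81.55 ydir [ 0.0031  0.0183 -0.9998] F [ 1.3  0.2 -1. ] gap 0.0119 q [ 0.14  0.38 -0.15  1.95  0.05  0.81  1.38]
lens [ 0.5552 -0.0407  0.1587] up [0.0282 0.0051 0.9996]
shift cm [-0.14  0.47 -2.5 ]
```

{"name": "arm_command", "arguments": {
  "plan": [
    [0.5,-0.1,0.1,-0.8,0],
    [0.5,0,0.1,-0.8,0],
    [0.5,0,0.1,-0.5,0],
    [0.5,0,0,-0.2,0],
    [0.5,0,0,0,0]
  ]
}}

```text
time_s: 27.85
position: [0.5184, -0.0346, 0.1514]
eef_rot: [0.54, -0.53, -0.467, 0.457]
wrist_force: [-0.2, -0.3, -1.0]
finger_gap: 0.0122
```

{"name": "arm_command", "arguments": {
  "plan": [
    [0.5,0,0,0,0],
    [0.5,0,0,0,0],
    [0.5,0,0,0,0],
    [0.5,0,0,0,0],
    [0.5,0,0,0,0]
  ]
}}

```text
time_s: 28.35
position: [0.5174, -0.0341, 0.1518]
eef_rot: [0.54, -0.53, -0.468, 0.457]
wrist_force: [0.3, 0.4, -1.2]
finger_gap: 0.0125
```

```bash
python3 - <<'E'
from h import *
np.set_printoptions(precision=4,suppress=True)
goL((.5797,-.0456,.154))
D=snap('side','d24');S=snap('scene','s24');snap('wrist','w24')
a=cv2.imread('pics/s24.png');b=cv2.imread('pics/d24.png')
c=lambda im,x,y,w,h,s:cv2.resize(im[y:y+h,x:x+w],None,fx=s,fy=s,interpolation=cv2.INTER_CUBIC)
cv2.imwrite('pics/c24.png',c(a,205,150,100,100,6)); cv2.imwrite('pics/c24b.png',c(b,180,130,100,80,8))
for n,P in(('S',S),('D',D)):
    for z in(.164,.144): print(n,z,proj(P,(.5797,-.0456,z)))
    print(n,'rim +-y',[proj(P,(.5797+dx,-.0456+dy,.164)).round(1) for dx,dy in((.03,0),(-.03,0),(0,.03),(0,-.03))])
    for t in('loupe_lens','focus_mark'): print(t,[(px(r).round(1),round(r['score'],2)) for r in tip_of(P,t)[:3]])
E
```

```text
t 28.35 pos [ 0.5174 -0.0341  0.1518] xyaw 81.7 ydir [ 0.0023  0.0195 -0.9998] F [ 0.3  0.4 -1.2] gap 0.0125 q [ 0.14  0.43 -0.15  1.89  0.06  0.83  1.39]
lens [ 0.5812 -0.0434  0.1543] up [0.0291 0.004  0.9996]
shift cm [-0.24  0.03  0.12]
S 0.164 [246.7413 203.5449]
S 0.144 [246.9185 208.2447]
S rim +-y [array([252.1, 212.9]), array([241.6, 194.6]), array([257.9, 199.2]), array([235.4, 208. ])]
loupe_lens [(array([245.8, 206.6]), 0.64)]
focus_mark [(array([130.9, 161.6]), 0.63), (array([300.4, 102.7]), 0.55), (array([288.3, 218.8]), 0.39)]
D 0.164 [231.1846 158.6069]
D 0.144 [231.3603 165.1767]
D rim +-y [array([220.6, 157.3]), array([241.9, 160. ]), array([227.8, 163.6]), array([234.4, 153.9])]
loupe_lens [(array([228.9, 160.4]), 0.74), (array([228.4, 209.2]), 0.34), (array([190.4, 175.4]), 0.26)]
focus_mark [(array([333. , 282.7]), 0.65), (array([334.8, 135.2]), 0.51), (array([196.5, 171.4]), 0.4)]
```

View pics/c24.png

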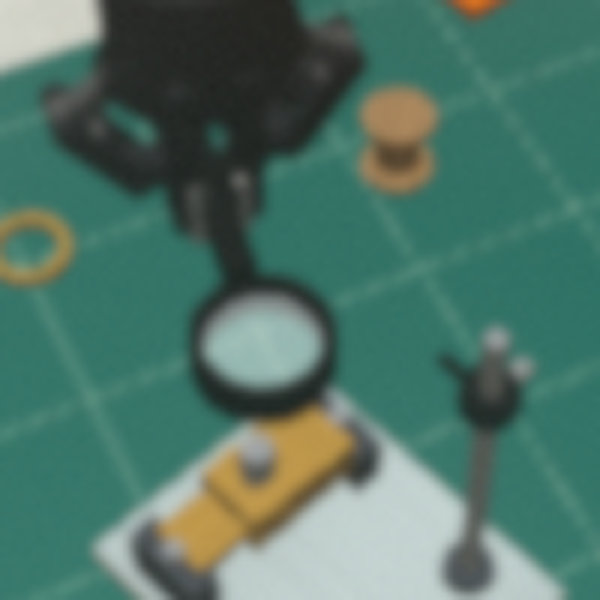

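View pics/c24b.png

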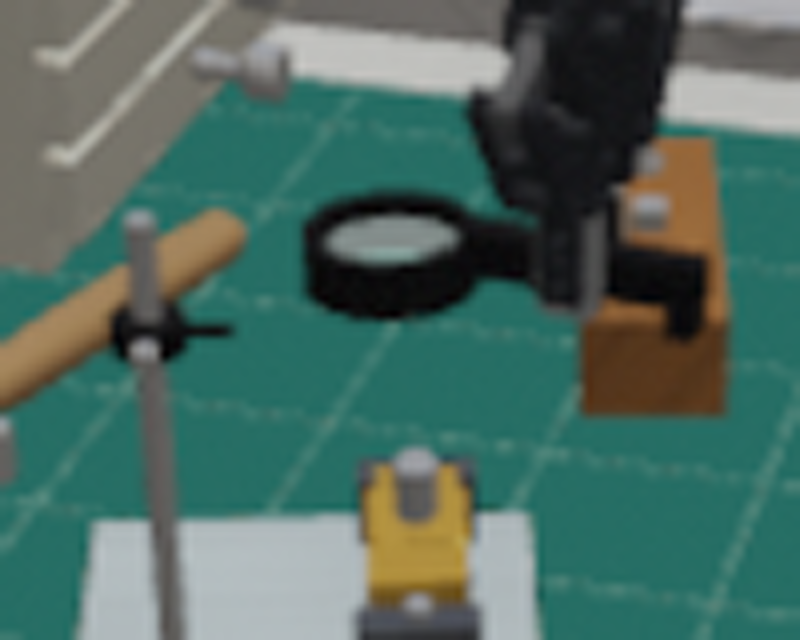

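```bash
python3 - <<'E'
from h import *
np.set_printoptions(precision=4,suppress=True)
D=imaging.snapshot('side');S=imaging.snapshot('scene')
print('lens',tri([(S,(248.8,207.7)),(D,(228.9,161.9))]))
def mask(P,x,y,w,h,th):
    im=np.array(P['pixels']).astype(int); m=(im.max(2)<th); mm=np.zeros_like(m);mm[y:y+h,x:x+w]=m[y:y+h,x:x+w];return mm
for n,P,b in(('S',S,(230,196,36,30)),('D',D,(210,150,31,24))):
    for th in(60,80):
        m=mask(P,*b,th); c=np.where(m.any(0))[0]; r=np.where(m.any(1))[0]; print(n,th,c.min(),c.max(),r.min(),r.max())
# pin head top, for same-camera reference
for n,P,uv in(('S',S,(205+257/6,150+448/6)),('D',D,(180+416/8,130+462/8))): print(n,uv,proj(P,(.5797,-.0456,.072)))
print('pin tri',tri([(S,(205+257/6,150+448/6)),(D,(180+416/8,130+462/8))]))
L,R=lens()
for t in [(.5812,-.0434,.1543)]: print(proj(S,t),proj(D,t))
E
```

```text
lens (array([ 0.5862, -0.0436,  0.1539]), [[-0.1, -0.1], [-0.1, 0.1]])
S 60 238 259 196 218
S 80 237 265 196 225
D 60 218 240 154 169
D 80 218 240 150 169
S (247.83333333333334, 224.66666666666669) [247.5057 223.8239]
D (232.0, 187.75) [231.9645 187.767 ]
pin tri (array([ 0.5808, -0.0461,  0.0711]), [[-0.3, -0.3], [-0.3, 0.2]])
t 28.8 pos [ 0.5175 -0.0341  0.1517] xyaw 81.69 ydir [ 0.0021  0.0195 -0.9998] F [-0.3  0.3 -1.7] gap 0.0127 q [ 0.14  0.43 -0.15  1.89  0.06  0.83  1.39]
lens [ 0.5813 -0.0434  0.1542] up [0.0292 0.004  0.9996]
[247.9072 205.979 ] [230.4992 162.1029]
```

View pics/w24.png

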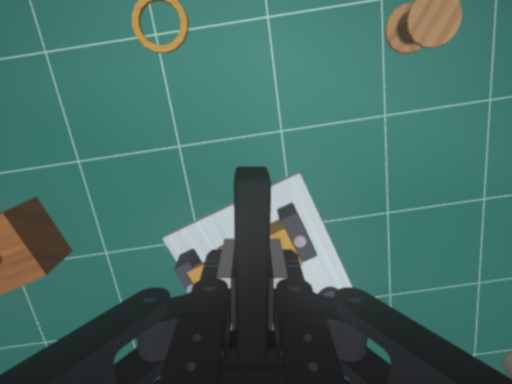

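```bash
python3 - <<'E'
from h import *
np.set_printoptions(precision=4,suppress=True)
p=imaging.snapshot('wrist'); im=cv2.cvtColor(np.array(p['pixels'],dtype=np.uint8),cv2.COLOR_RGB2BGR)
cv2.imwrite('pics/c25.png',cv2.resize(im[155:215,215:295],None,fx=8,fy=8,interpolation=cv2.INTER_CUBIC))
L,R=lens(); R0=np.load('Rg.npy'); A=R@R0.T@np.array([[.991,.135,0],[-.135,.991,0],[0,0,1]])
for back in(-.114,):
  for z in(.028,.0): print(z,proj(p,L+A@np.array([back,0,z-.01])))
x=atz(p,(252,180),L[2]+.018-.003); print(x, np.linalg.norm(x[:2]-L[:2]))
for r in(166,168,180,182,184): x=atz(p,(252,r),L[2]+.018+.114*.0292); print(r,x,np.linalg.norm(x[:2]-L[:2]))
E
```

```text
t 28.85 pos [ 0.5176 -0.0341  0.1517] xyaw 81.69 ydir [ 0.0022  0.0196 -0.9998] F [-0.3 -0.9 -1.5] gap 0.0123 q [ 0.14  0.43 -0.15  1.89  0.06  0.83  1.39]
lens [ 0.5814 -0.0434  0.1542] up [0.0291 0.004  0.9996]
0.028 [251.9155 168.0902]
0.0 [250.116  152.3987]
[ 0.4751 -0.0276  0.1692] 0.10742468890659511
166 [ 0.4683 -0.0267  0.1755] 0.11425334659251535
168 [ 0.4691 -0.0268  0.1755] 0.11352117679883192
180 [ 0.4735 -0.0275  0.1755] 0.10907293780343426
182 [ 0.4742 -0.0276  0.1755] 0.10832222881819845
184 [ 0.4749 -0.0277  0.1755] 0.10756881400029113
```

View pics/c25.png

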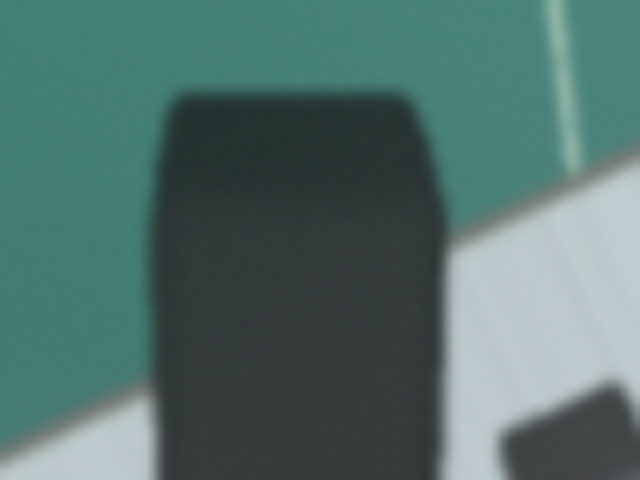

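The wrist view of the handle end (179 against a predicted 168) and the stereo silhouette both say the lens sits about 5 mm farther out than my grasp estimate, at (0.586,-0.044,0.154). Correcting that now.

{"name": "arm_command", "arguments": {
  "plan": [
    [0.5,-0.1,0,0.25,0],
    [0.5,-0.1,0,0.25,0],
    [0.5,-0.05,0,0.1,0],
    [0.5,0,0,0,0],
    [0.5,0,0,0,0]
  ]
}}

```text
time_s: 29.35
position: [0.5104, -0.036, 0.1516]
eef_rot: [0.54, -0.53, -0.467, 0.457]
wrist_force: [0.9, -0.4, -1.2]
finger_gap: 0.0125
```

{"name": "arm_command", "arguments": {
  "plan": [
    [0.5,0,0,0,0],
    [0.5,0,0,0,0],
    [0.5,0,0,0,0],
    [0.5,0,0,0,0],
    [0.5,0,0,0,0]
  ]
}}

```text
time_s: 29.85
position: [0.5106, -0.0359, 0.1516]
eef_rot: [0.54, -0.53, -0.468, 0.457]
wrist_force: [-0.1, -0.1, -1.0]
finger_gap: 0.0123
```

```bash
python3 - <<'E'
from h import *
np.set_printoptions(precision=4,suppress=True)
L,R=lens(); print('true est',L+.0048*np.array([.99,-.14,0]))
D=snap('side','d26');S=snap('scene','s26')
a=cv2.imread('pics/s26.png');b=cv2.imread('pics/d26.png')
T=(.58,-.0458,.154); print(proj(S,T),proj(D,T))
c=lambda im,x,y,w,h,s:cv2.resize(im[y:y+h,x:x+w],None,fx=s,fy=s,interpolation=cv2.INTER_CUBIC)
cv2.imwrite('pics/c26.png',np.hstack([c(a,215,180,60,60,6.5),c(b,190,140,60,60,6.5)]))
E
```

```text
t 29.85 pos [ 0.5106 -0.0359  0.1516] xyaw 81.69 ydir [ 0.0021  0.0195 -0.9998] F [-0.1 -0.1 -1. ] gap 0.0123 q [ 0.14  0.42 -0.15  1.91  0.06  0.82  1.39]
lens [ 0.5745 -0.0452  0.1542] up [0.0292 0.004  0.9996]
true est [ 0.5792 -0.0458  0.1542]
[246.8081 206.0371] [231.1893 161.8623]
```

View pics/c26.png

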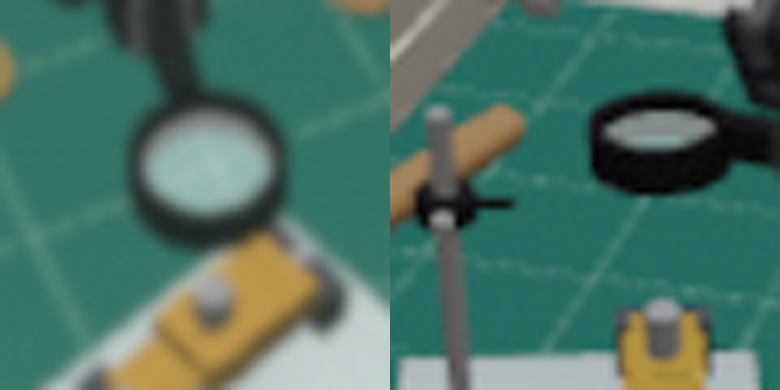

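```bash
python3 - <<'E'
from h import *
lens(); print(ctrl.close_job())
E
```

```text
t 29.95 pos [ 0.5106 -0.0359  0.1516] xyaw 81.69 ydir [ 0.0021  0.0195 -0.9998] F [-0.   0.4 -0.7] gap 0.0122 q [ 0.14  0.42 -0.15  1.91  0.06  0.82  1.39]
lens [ 0.5745 -0.0451  0.1541] up [0.0292 0.004  0.9996]
the job is handed in; nothing more can be done
None
```

I fitted the tall round-headed pin in the hinge on the smaller grey fixture and let go of it. I then picked up the loupe by its handle and handed the job in at about 30 s, still holding the lens over the pin's head.

**Pin:**
- It stopped at the height expected for home, with about 20 N of push.
- After release, the wrist and side pictures showed the head where a home pin should show, to within about 0.3 pixel.

**Loupe:**
- The last scene and side pictures put the lens within about half a pixel (1–2 mm) of its target, over the head at z ≈ 0.154 m. That is my estimate of the collar's middle from three views that agreed to about 2 mm.
- The arm was steady and the force reading showed only the loupe's weight. Nothing was touching the loupe in the pictures.

**Checks that disagreed or were left imperfect:**
- **Lens position:** my first estimate of where the lens sat in the grip was about 5 mm off. Two independent views showed this, and I corrected the pose before handing in. The raw kinematic figure (x = 0.5745) still shows that offset.
- **Level:** the loupe is tipped about 1.7° by hand pose, from orientation drift in the fast moves. One try at undoing it brought it down from 2.2°. I judged the rest acceptable and left it.

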